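# Load the cooling fixture after a moulding shot

## Robot

A 6-joint arm with a two-finger parallel gripper is mounted at the origin on the work surface. World frame = base frame: x ahead of the robot, y to its left, z up, the work surface at z = 0. Lengths are in mm, angles in degrees, forces in N, time in s.
With the tool pointing down it reaches from about 350 to 850 mm from the base axis. Payload 8.1 kg.
Tool frame: the origin (TCP) lies on the centre line of the jaws, within the pads' length; the fingertips stand 14 mm ahead of it and the grasp point (between the pads) lies 5 mm behind it; z points along the fingers, y is the line along which they close (so a half turn about z gives the same grasp; the last joint's range is limited). The gripper opens to 85 mm and grips with 20 to 120 N. Pads are 22 mm wide; open, the fingers measure 114 mm over their backs; the gripper's body (76 mm by 85 mm) begins 54 mm behind the grasp point. The pads swing forward as they close: fully open they stand 13 mm farther back than shut.
Start: joints at [61.742, 7.471, 85.268, -0, 87.261, -4.893], TCP at [237.934, 550.811, 245.292] pointing down, gripper open.
Joint ranges: [-169.43, 169.43], [-51.17, 129.36], [1.28, 143.12], [-76.62, 256.62], [0, 156.53], [-152.29, 152.29]. Speed limits (degrees/s): [136.94, 136.94, 159.86, 180, 180, 180].

## Interface

Orientations are given as [roll, pitch, yaw] about the fixed x, y, z axes, in that order (R = Rz(yaw) Ry(pitch) Rx(roll)).
In Python, from bench import sense, snapshot, camera_info, hand_in gives the robot as it stands. The module is installed in compiled form; this text tells all that it offers.
- The arm moves only by the tool apply_moves, never from a script. Its argument "deltas" is a list of rows, each a list of 7 numbers: the shift along the tool's x, y, z scaled (see below), then the turn, a rotation vector about the tool's x, y, z scaled (see below), then the opening, from 0 (shut) to 1 (fully open). In form: [[dx, dy, dz, ax, ay, az, claw], ...]. A call has 1 to 8 rows; each row shifts and turns the commanded pose from where the row before left it, along the tool's axes as they then stand; what a row does not reach is not made up. The controller multiplies each number of a shift by 0.03 m and each number of a turn by 0.08 rad. A row lasts 1/8 s, in which the tool goes at most 62.5 mm and 10.7 degrees, less where a joint would pass 70% of its speed; a pose out of reach is approached as far as the arm can. A call with a number of a shift or a turn outside -1 to 1 is refused whole. A call with a gripper value outside its range is refused whole. The fingers move at their own pace and stop on an object; "grip_force" is the grip in N (left out, the last holds). Time passes only in rows, so rows that do not move let the fingers close. It gives the time, the measured TCP pose, the force, the opening and the grip force at its end, in the units of the state.
- sense(): the state, without advancing time (a new reading comes with each control period).
- snapshot(name): name is "side" or "top"; returns the picture (384x512x3 uint8, red, green, blue); there is no depth.
- camera_info(name): a dict with "vertical_fov" (degrees; the focal length in pixels is half the picture's height over the tangent of half this angle, whatever the lens; pixels are square), "cx", "cy" (the principal point, pixels), "origin" and "rotation" of the camera in the world. Camera axes: x right, y up, looking along -z (the intrinsics and any distortion apply to the point x, -y, -z); pixel columns grow to the right and rows downward; lengths in mm; the calibration is good to about 2 mm. A picture is of the moment at which its call begins. camera_info takes no time and is no camera call.
- hand_in(): hands the job in; it is judged then, once.
The state is a dict: "time": time; "joint_pos": joint angles; "qd": joint speeds; "joint_efforts": joint torques, N m; "tool_pos": TCP position; "tcp_rot": TCP orientation; "ft_force": force on the tool from outside, world axes, zero at the start; "wrist_torque": the same for the moment, N m; "finger_gap": finger opening in mm; "grip_force": force on a finger pad.
Only numpy, scipy, OpenCV 4.12 (cv2) and the standard library are available. Lean on these libraries where they do the work, as an engineer would, in place of code of your own. Each camera call takes 0.05 s, during which the arm holds its last target. There are 200 camera calls.

## Task

Sort the blue mouldings, including any already in the cooling fixture: every short shot (stunted, one end missing) goes into the yellow regrind bin, and every full housing goes right side up and fully home in the fixture's nests, filled from nest 1 at the red end with no gap. With the nests so loaded, lower the cover plate over the two pins until it lies flush on both end blocks, then press the green start button of the cooling timer. Leave the side cutters where they lie.

Things in the scene. Friction and masses are not known exactly. Their poses are not given: they have to be found in the camera images.
- fixture: fixed aluminium cooling fixture, 110 (x) x 332 (y). Origin: centre of its underside on the bench, z up, y along the row of nests. Base 18 high with four rectangular nests in its top. At each end a block, 28 wide, centred at y = +-152, top 41.5 above the bench, 1.5 above the tops of seated housings: the cover rests on both. The block at the +y end, beside nest 1, is marked red
- nest_1 (a point): centre of the floor of nest 1 (marked by 1 black dots at the fixture's front edge; nests 1 to 4 run from the red +y end to -y, 62 apart): a blind pocket 86 (x) x 36 (y), 8 deep, floor 10 above the bench, chamfered. A seated housing has its origin here and its length along the fixture's x
- nest_2 (a point): centre of the floor of nest 2 (marked by 2 black dots at the fixture's front edge; nests 1 to 4 run from the red +y end to -y, 62 apart): a blind pocket 86 (x) x 36 (y), 8 deep, floor 10 above the bench, chamfered. A seated housing has its origin here and its length along the fixture's x
- nest_3 (a point): centre of the floor of nest 3 (marked by 3 black dots at the fixture's front edge; nests 1 to 4 run from the red +y end to -y, 62 apart): a blind pocket 86 (x) x 36 (y), 8 deep, floor 10 above the bench, chamfered. A seated housing has its origin here and its length along the fixture's x
- nest_4 (a point): centre of the floor of nest 4 (marked by 4 black dots at the fixture's front edge; nests 1 to 4 run from the red +y end to -y, 62 apart): a blind pocket 86 (x) x 36 (y), 8 deep, floor 10 above the bench, chamfered. A seated housing has its origin here and its length along the fixture's x
- pin_1 (a point): tip of the steel locating pin on the red end block, 67.5 above the bench: 10 diameter, 26 tall over the block, the top 8 tapered
- pin_4 (a point): tip of the locating pin at the other end (beside nest 4)
- cover: loose aluminium cover plate, 100 (x) x 332 (y) x 5, about 0.5 kg, two through holes of 13 diameter at y = +-152. Origin: centre of its underside, z up. Black bar handle on the middle: bar 14 (x) x 14 (z), 124 long (y), its centre 45 above the origin, on posts at y = +-50, open between them. Fits either way round; starts on the bench to the left
- housing_1: blue moulded housing: an open-topped rectangular shell, both end walls present, 84 long (its x) x 32 wide (y) x 30 high, walls and floor 4, about 35 g. Origin: centre of its underside, z up. The same either way round. Absent in some runs; if present, it lies on the bench
- housing_2: blue moulded housing: an open-topped rectangular shell, both end walls present, 84 long (its x) x 32 wide (y) x 30 high, walls and floor 4, about 35 g. Origin: centre of its underside, z up. The same either way round. Absent in some runs; if present, it lies on the bench
- housing_3: blue moulded housing: an open-topped rectangular shell, both end walls present, 84 long (its x) x 32 wide (y) x 30 high, walls and floor 4, about 35 g. Origin: centre of its underside, z up. The same either way round. Absent in some runs; if present, it lies on the bench
- housing_4: blue moulded housing: an open-topped rectangular shell, both end walls present, 84 long (its x) x 32 wide (y) x 30 high, walls and floor 4, about 35 g. Origin: centre of its underside, z up. The same either way round. Absent in some runs; if present, it already sits in nest 1 or 2
- short_1: short shot: a blue shell of the same section (32 wide, 30 high, walls and floor 4) but only 56 long, its +x end never filled: that end is open and ragged, the -x end has its wall; about 25 g. Origin: centre of the 56 long underside; x along its length, z up. Absent in some runs; if present, it lies on the bench
- short_2: short shot: a blue shell of the same section (32 wide, 30 high, walls and floor 4) but only 56 long, its +x end never filled: that end is open and ragged, the -x end has its wall; about 25 g. Origin: centre of the 56 long underside; x along its length, z up. Absent in some runs; if present, it lies on the bench
- short_3: short shot: a blue shell of the same section (32 wide, 30 high, walls and floor 4) but only 56 long, its +x end never filled: that end is open and ragged, the -x end has its wall; about 25 g. Origin: centre of the 56 long underside; x along its length, z up. Absent in some runs; if present, somebody has laid it in nest 1 or 2, centred in it
- regrind_bin: fixed yellow regrind bin, open above, 150 (x) x 190 (y) outside plus a 6 wide rim lip, 65 high, walls 4. Origin: centre of its underside, z up
- start (a joint): green start button on the grey timer box: 0 up, 0.006 m fully pressed straight down; springs back; needs about 5 N
- start_top (a point): centre of the green button's top face (30 across), about 80 above the bench
- cutters: bystander: side cutters with orange handles, 150 x 40 x 14, lying flat; origin centre of underside
Things that resemble listed ones, but are neither listed nor needed, are in the scene too. Leave any pink look-alike of the part that bears start alone. What is shaped like the housing_3 but orange is not meant.

How it is judged (in metres and radians):
On the way, in this order (a step that is already met when the one before it is completed fails the run):
1. the cover lies flush over the pins, with every full housing in the nests under it, from nest 1 without a gap, and no short shot in the fixture (x of housing_1 in the frame of fixture between -0.006 and 0.006 m and y of housing_1 in the frame of fixture between -0.1 and 0.1 m and z of housing_1 in the frame of fixture between 0.007 and 0.0125 m and x of housing_2 in the frame of fixture between -0.006 and 0.006 m and y of housing_2 in the frame of fixture between -0.1 and 0.1 m and z of housing_2 in the frame of fixture between 0.007 and 0.0125 m and x of housing_3 in the frame of fixture between -0.006 and 0.006 m and y of housing_3 in the frame of fixture between -0.1 and 0.1 m and z of housing_3 in the frame of fixture between 0.007 and 0.0125 m and x of housing_4 in the frame of fixture between -0.006 and 0.006 m and y of housing_4 in the frame of fixture between -0.1 and 0.1 m and z of housing_4 in the frame of fixture between 0.007 and 0.0125 m and (horizontal distance between any of housing_1, housing_2, housing_3, housing_4 and nest_1 below 0.008 m or not (horizontal distance between any of housing_1, housing_2, housing_3, housing_4 and nest_2 below 0.008 m)) and (horizontal distance between any of housing_1, housing_2, housing_3, housing_4 and nest_2 below 0.008 m or not (horizontal distance between any of housing_1, housing_2, housing_3, housing_4 and nest_3 below 0.008 m)) and (horizontal distance between any of housing_1, housing_2, housing_3, housing_4 and nest_3 below 0.008 m or not (horizontal distance between any of housing_1, housing_2, housing_3, housing_4 and nest_4 below 0.008 m)) and horizontal distance between cover and fixture below 0.005 m and z of cover in the frame of fixture below 0.0435 m and angle between cover's own z axis and vertical below 0.015 rad and angle between the y axis of cover and the y axis of fixture, either way round below 0.05 rad and horizontal distance between each of short_1, short_2, short_3 and nest_1 above 0.03 m and horizontal distance between each of short_1, short_2, short_3 and nest_2 above 0.03 m and horizontal distance between each of short_1, short_2, short_3 and nest_3 above 0.03 m and horizontal distance between each of short_1, short_2, short_3 and nest_4 above 0.03 m), for 0.2 s.
2. then the start button is pressed fully down (value of joint start above 0.0045 m and horizontal distance between cover and fixture below 0.005 m and z of cover in the frame of fixture below 0.0435 m and angle between cover's own z axis and vertical below 0.015 rad and angle between the y axis of cover and the y axis of fixture, either way round below 0.05 rad), for 0.04 s.
At the end, for the whole second after the job is handed in: full housings seated in nests (6 mm of centre line, 2.5 mm of floor), from nest 1 without a gap; all short shots in the bin; cover on both end blocks (2 mm of fully down, level to 0.015 rad, centred to 5 mm, in line to 0.05 rad); the button pressed after that, released (x of housing_1 in the frame of fixture between -0.006 and 0.006 m and y of housing_1 in the frame of fixture between -0.1 and 0.1 m and z of housing_1 in the frame of fixture between 0.007 and 0.0125 m and x of housing_2 in the frame of fixture between -0.006 and 0.006 m and y of housing_2 in the frame of fixture between -0.1 and 0.1 m and z of housing_2 in the frame of fixture between 0.007 and 0.0125 m and x of housing_3 in the frame of fixture between -0.006 and 0.006 m and y of housing_3 in the frame of fixture between -0.1 and 0.1 m and z of housing_3 in the frame of fixture between 0.007 and 0.0125 m and x of housing_4 in the frame of fixture between -0.006 and 0.006 m and y of housing_4 in the frame of fixture between -0.1 and 0.1 m and z of housing_4 in the frame of fixture between 0.007 and 0.0125 m and (horizontal distance between any of housing_1, housing_2, housing_3, housing_4 and nest_1 below 0.008 m or not (horizontal distance between any of housing_1, housing_2, housing_3, housing_4 and nest_2 below 0.008 m)) and (horizontal distance between any of housing_1, housing_2, housing_3, housing_4 and nest_2 below 0.008 m or not (horizontal distance between any of housing_1, housing_2, housing_3, housing_4 and nest_3 below 0.008 m)) and (horizontal distance between any of housing_1, housing_2, housing_3, housing_4 and nest_3 below 0.008 m or not (horizontal distance between any of housing_1, housing_2, housing_3, housing_4 and nest_4 below 0.008 m)) and horizontal distance between cover and fixture below 0.005 m and z of cover in the frame of fixture below 0.0435 m and angle between cover's own z axis and vertical below 0.015 rad and angle between the y axis of cover and the y axis of fixture, either way round below 0.05 rad and x of short_1 in the frame of regrind_bin between -0.065 and 0.065 m and y of short_1 in the frame of regrind_bin between -0.085 and 0.085 m and z of each of short_1, short_2, short_3 in the frame of regrind_bin below 0.07 m and x of short_2 in the frame of regrind_bin between -0.065 and 0.065 m and y of short_2 in the frame of regrind_bin between -0.085 and 0.085 m and x of short_3 in the frame of regrind_bin between -0.065 and 0.065 m and y of short_3 in the frame of regrind_bin between -0.085 and 0.085 m and linear speed of cover below 0.02 m/s and value of joint start below 0.002 m); the robot touches nothing.
It fails at once if the side cutters are pushed more than 5 cm from their place (distance of cutters from where it was at the start of the episode above 0.05 m).
Of housing_1, housing_2, housing_3, short_1, short_2 only 4 to 5 are there at a start; the rules pass over those that are not, and their reading is None.
Of housing_4, short_3 only 1 to 2 are there at a start; the rules pass over those that are not, and their reading is None.
At some moment in a run one of housing_1, housing_2, housing_3, short_1, short_2, cover may be knocked a few centimetres aside while the robot is not near it.
Once in a run the grip may slacken for a moment while it holds something.
It also fails if it takes over 192 s, if anything falls off the work surface, if the arm or the gripper's body presses on something with over 40 N, if the wrist force passes 120 N, or if a joint passes its speed limit or range.

## Working session

There is one attempt and no reset: what is moved stays moved. The work goes in short steps, Python scripts to look and compute and a tool call to move; the robot and the scene stay as the last step left them, time stands still between calls to the robot, and variables do not carry over. Pictures are saved under pics/ and viewed, at most 14 in all, crops included, and the job is handed in when it is done.

Besides the shell and the picture viewer there is one more tool, called after "Call:" in YAML: its name, and indented under it one key for each argument. apply_moves: Moves the arm, as the interface text tells. Its arguments: {"type":"object","properties":{"deltas":{"type":"array"},"grip_force":{"type":"number"}},"required":["deltas"]}

```bash
mkdir -p pics; python3 - <<'E'
from bench import *
import cv2
for n in("top","side"):
    im=snapshot(n); cv2.imwrite(f"pics/{n}0.png",im[:,:,::-1]); print(n,camera_info(n))
print(sense())
E
```

```text
top {'vertical_fov': 55.43173049086982, 'cx': 256.577811545393, 'cy': 192.08838450251636, 'origin': array([ 371.48526865,   -1.98617112, 1035.25466293]), 'rotation': array([  4.55794758,   0.27861447, -89.9477101 ])}
side {'vertical_fov': 45.2719963457923, 'cx': 257.9430814061373, 'cy': 201.29259540586133, 'origin': array([  62.26813008, -774.4889382 ,  847.70837592]), 'rotation': array([ 47.7773311 ,   0.26188937, -28.31106084])}
{'time': 0.1, 'joint_pos': array([ 6.17406501e+01,  7.51332655e+00,  8.53244985e+01,  5.95985451e-04,
        8.72632208e+01, -4.89228314e+00]), 'qd': array([-0.03822415, -0.1019788 , -0.11582706,  0.04365593, -0.09124089,
       -0.0304568 ]), 'joint_efforts': array([ 7.84273070e-04, -5.70954108e+01, -5.01940978e+01, -2.22705012e-04,
        8.20921850e-03,  5.91980182e-06]), 'tool_pos': array([237.70605544, 550.3663831 , 244.30881056]), 'tcp_rot': array([-1.79899373e+02, -9.21055178e-03,  1.56632896e+02]), 'ft_force': array([-0.19512551,  0.60673303, -0.48333316]), 'wrist_torque': array([ 0.01719712, -0.02243872,  0.01417218]), 'grip_force': 0.0, 'finger_gap': 85.57815643628963}
```

View pics/top0.png

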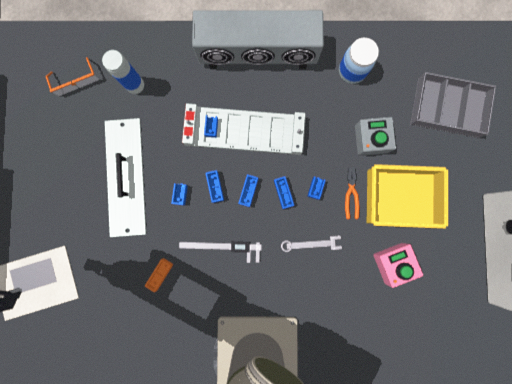

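View pics/side0.png

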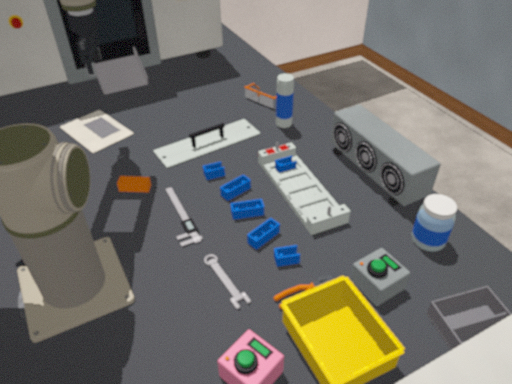

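```bash
cat > h.py <<'E'
import numpy as np, cv2
from scipy.spatial.transform import Rotation as R
from scipy.optimize import minimize
from bench import *
def proj(n,P):
    c=camera_info(n); f=192/np.tan(np.radians(c['vertical_fov']/2))
    q=(np.atleast_2d(P)-c['origin'])@R.from_euler('xyz',c['rotation'],degrees=True).as_matrix()
    return np.c_[c['cx']+f*q[:,0]/-q[:,2], c['cy']-f*q[:,1]/-q[:,2]]
def unproj(n,u,v,z):
    c=camera_info(n); f=192/np.tan(np.radians(c['vertical_fov']/2))
    d=R.from_euler('xyz',c['rotation'],degrees=True).as_matrix()@[(u-c['cx'])/f,-(v-c['cy'])/f,-1]
    return c['origin']+d*(z-c['origin'][2])/d[2]
def box(lx,ly,z0,z1,y=0,x=0):
    return np.array([[x+a*lx/2,y+b*ly/2,z] for a in(-1,1) for b in(-1,1) for z in(z0,z1)])
S=4
def render(n,boxes,p,shape=(384,512)):
    m=np.zeros((shape[0]*S,shape[1]*S),np.uint8); M=R.from_euler('z',p[2],degrees=True).as_matrix()
    for b in boxes:
        h=cv2.convexHull(((proj(n,b@M.T+[p[0],p[1],0])+.5)*S*16).astype(np.int32))
        cv2.fillConvexPoly(m,h,1,shift=4)
    return cv2.resize(m.astype(np.float32),shape[::-1],interpolation=cv2.INTER_AREA)
def fit(masks,boxes,p0,step=(8,8,6)):
    # masks: dict name->binary mask of this object
    def cost(p): return sum(np.abs(render(n,boxes,p)-m).sum()/m.sum() for n,m in masks.items())
    s=np.array([p0]+[np.array(p0)+np.eye(3)[i]*step[i] for i in range(3)])
    r=minimize(cost,p0,method='Nelder-Mead',options=dict(initial_simplex=s,xatol=.05,fatol=1e-4,maxiter=150))
    return r.x,r.fun
def hsvmask(im,lo,hi): return cv2.inRange(cv2.cvtColor(im,cv2.COLOR_RGB2HSV),lo,hi)>0
def blobs(m,amin=60):
    k,l,s,c=cv2.connectedComponentsWithStats(m.astype(np.uint8))
    return [(l==i,s[i],c[i]) for i in range(1,k) if s[i][4]>=amin]
BLUE=((105,120,50),(125,255,255)); YEL=((22,120,80),(34,255,255)); WHITE=((0,0,150),(180,60,255)); GREEN=((50,120,50),(85,255,255))
E
python3 - <<'E'
from h import *
np.set_printoptions(precision=1,suppress=True)
im={n:cv2.imread(f'pics/{n}0.png')[:,:,::-1].copy() for n in('top','side')}
for n in im:
  for nm,c in(('blue',BLUE),('yel',YEL),('white',WHITE),('green',GREEN)):
    for m,s,ce in blobs(hsvmask(im[n],*c)):
        print(n,nm,s,ce,unproj(n,*ce,{'blue':15,'yel':30,'white':15,'green':80}[nm])[:2])
cr=im['top'][85:300,95:460]; cv2.imwrite('pics/crop0.png',cv2.resize(cr,None,fx=2.19,fy=2.19,interpolation=cv2.INTER_CUBIC)[:,:,::-1])
E
```

```text
top blue [340  57  30  25 239] [350.3  72.9] [ 796.3 -265.7]
top blue [115  65  26  25 316] [130.2  79.6] [777.1 366.9]
top blue [204 115  14  22 247] [210.7 126.6] [639.6 133.7]
top blue [205 170  19  33 416] [214.2 186.1] [469.5 121.9]
top blue [238 174  21  33 401] [248.1 190.3] [457.7  26.9]
top blue [274 176  21  33 417] [283.6 192.3] [452.2 -72.7]
top blue [308 176  18  24 289] [316.2 187.8] [ 465.  -163.9]
top blue [171 183  17  22 296] [179.1 193.9] [447.6 220.3]
top yel [ 366  165   82   64 4889] [407.3 196.1] [ 440.8 -411.7]
top white [    0     0   512    46 13880] [255.9  15.3] [969.5   5.5]
top white [347  37  32  31 713] [363.2  51.9] [ 858.7 -304.2]
top white [102  50  21  22 343] [111.9  59.8] [836.2 421.6]
top white [421  86  17  35 209] [428.4 105.5] [ 700.4 -486. ]
top white [182 103  14  41 255] [188.6 123.9] [647.3 196.6]
top white [ 197  107  108   46 3797] [253.8 130.1] [629.2  11.2]
top white [441 115  16  10  69] [449.  119.6] [ 659.6 -543. ]
top white [ 104  118   42  119 3509] [124.4 177.9] [492.6 375.1]
top white [360 118  36  33 548] [376.6 134.3] [ 617.2
[... 1688 characters left out ...]
 516.2]
side white [258 142  38  16 155] [276.4 149.8] [655.4 214.9]
side white [ 263  155   87   69 2490] [305.8 192.6] [626.4   3.7]
side white [166 187  22  33 231] [176.6 203.3] [298.9 132.5]
side white [177 232  25  14 179] [189.7 238. ] [281.7  -2.9]
side white [354 248  55  41 541] [380.6 269.5] [ 631.6 -306.8]
side white [204 254  47  54 536] [226.2 280.8] [ 304.2 -166.1]
side white [ 17 266  27  41 641] [ 28.5 287.7] [-92.7  27.7]
side white [ 395  314  117   70 4168] [472.  360.1] [ 641.7 -568.9]
side green [371 256  27  17 246] [382.3 264.2] [ 600.  -333.6]
side green [251 340  18  16 122] [259.5 347.5] [ 273.3 -381.5]
side green [237 351  17  17 230] [245.4 358.6] [ 240.3 -388.8]
```

View pics/crop0.png

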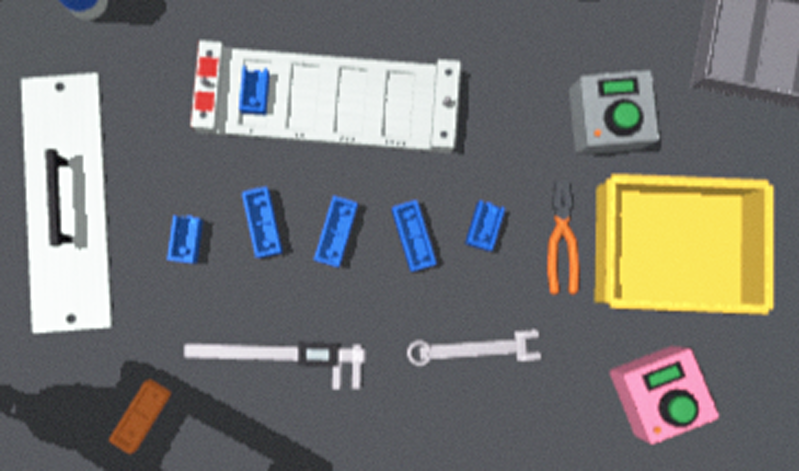

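```bash
cat >> h.py <<'E'
def fitparts(im,seeds,boxes_of,names=('top','side')):
    out=[]
    for s in seeds:
        b=boxes_of(s); ms={}
        for n in names:
            px=proj(n,[[s[0],s[1],b[0][:,2].mean()]])[0]
            bl=min(blobs(hsvmask(im[n],*BLUE),30),key=lambda t:np.hypot(*(t[2]-px))); ms[n]=bl[0].astype(np.float32)
        out.append([fit({n:ms[n]},b,s) for n in names]+[fit(ms,b,s)])
    return out
def filled(m):
    c,_=cv2.findContours(m.astype(np.uint8),cv2.RETR_EXTERNAL,cv2.CHAIN_APPROX_NONE)
    c=max(c,key=cv2.contourArea); o=np.zeros(m.shape,np.uint8); cv2.drawContours(o,[c],-1,1,-1); return o.astype(np.float32)
FIX=[box(110,332,0,18)]+[box(110,28,0,41.5,s*152) for s in(1,-1)]
def fixmask(n,im,lo=85):
    hull=cv2.convexHull(np.vstack([proj(n,b@R.from_euler('z',-3,degrees=True).as_matrix().T+[630,8,0]) for b in FIX]).astype(np.int32))
    roi=cv2.dilate(cv2.fillConvexPoly(np.zeros((384,512),np.uint8),hull,1),np.ones((13,13)))
    return filled(cv2.morphologyEx(((im.max(2)>lo)&(roi>0)).astype(np.uint8),cv2.MORPH_CLOSE,np.ones((5,5))))
E
python3 - <<'E'
from h import *
np.set_printoptions(precision=1,suppress=True)
im={n:cv2.imread(f'pics/{n}0.png')[:,:,::-1].copy() for n in('top','side')}
F=lambda s:[box(84,32,0,30)]
G=lambda s:[box(56,32,0,30)]
for s,r in zip(['h121','h26','h-73'],fitparts(im,[[469,121,10],[457,26,-15],[452,-73,15]],F)): print(s,r)
for s,r in zip(['s220','s-164'],fitparts(im,[[448,220,0],[465,-164,-15]],G)): print(s,r)
print('s3',fitparts(im,[[640,135,0]],lambda s:[box(56,32,18,40)]))
fm={n:fixmask(n,im[n]) for n in im}
for n in fm: print('fix',n,fit({n:fm[n]},FIX,[630,8,-3]))
cov=[box(100,332,0,5)]
for n in im:
    b=min(blobs(hsvmask(im[n],*WHITE),1000),key=lambda t:np.hypot(*(t[2]-proj(n,[[495,373,0]])[0])))
    print('cov',n,fit({n:filled(cv2.morphologyEx(b[0].astype(np.uint8),cv2.MORPH_CLOSE,np.ones((5,5))))},cov,[495,373,-2]))
    y=max(blobs(hsvmask(im[n],*YEL)),key=lambda t:t[1][4])
    print('bin',n,fit({n:filled(y[0])},[box(150,190,0,65),box(162,202,61,65)],[442,-408,0]))
    # dots/holes on fixture & cover
for n,px in(('top',[(188.6,109),(300,132),(122.2,125),(127.3,231)]),):
    for p,z in zip(px,(41.5,41.5,5,5)): print(unproj(n,*p,z))
ov=[]
t=np.vstack([im[n] for n in ('top',)])
E
```

```text
h121 [(array([469.5, 121.9,  12.7]), np.float64(0.06039663404226303)), (array([466.9, 118.1,  14.4]), np.float64(0.16671286523342133)), (array([468.2, 121.1,  12.7]), np.float64(0.30171167850494385))]
h26 [(array([457.5,  26.9, -16.5]), np.float64(0.0695137158036232)), (array([454.8,  24. , -18.4]), np.float64(0.1340290755033493)), (array([456. ,  26.7, -16.4]), np.float64(0.2711677551269531))]
h-73 [(array([452.6, -72.3,  16.9]), np.float64(0.07224220782518387)), (array([449.8, -74.5,  17.1]), np.float64(0.18200549483299255)), (array([450.8, -72.9,  16.8]), np.float64(0.2913990318775177))]
s220 [(array([447.7, 220.2,  -5.2]), np.float64(0.0829814225435257)), (array([444.1, 215.8,  -8.1]), np.float64(0.16877177357673645)), (array([446.7, 219.4,  -6.9]), np.float64(0.3721844553947449))]
s-164 [(array([ 465. , -163.2,  -16.3]), np.float64(0.08217993378639221)), (array([ 462.9, -165.6,  -17.8]), np.float64(0.15962643921375275)), (array([ 464.1, -164. ,  -16.8]), np.float64(0.29107505083084106))]
s3 [[(array([637.7, 132. ,  -4.4]), np.float64(0.1409412920475006)), (array([633.6, 128.2,  
[... 824 characters left out ...]
cost
    def cost(p): return sum(np.abs(render(n,boxes,p)-m).sum()/m.sum() for n,m in masks.items())
                        ~~~^^^^^^^^^^^^^^^^^^^^^^^^^^^^^^^^^^^^^^^^^^^^^^^^^^^^^^^^^^^^^^^^^^^^
  File "h.py", line 24, in <genexpr>
    def cost(p): return sum(np.abs(render(n,boxes,p)-m).sum()/m.sum() for n,m in masks.items())
                                   ~~~~~~^^^^^^^^^^^
  File "h.py", line 19, in render
    h=cv2.convexHull(((proj(n,b@M.T+[p[0],p[1],0])+.5)*S*16).astype(np.int32))
                       ~~~~^^^^^^^^^^^^^^^^^^^^^^^
  File "h.py", line 6, in proj
    c=camera_info(n); f=192/np.tan(np.radians(c['vertical_fov']/2))
ValueError: time passes only in moves, steps and waits
```

```bash
sed -i 's/^def proj/_ci=camera_info; CI={n:_ci(n) for n in("top","side")}; camera_info=CI.get\ndef proj/' h.py
python3 - <<'E'
from h import *
np.set_printoptions(precision=1,suppress=True)
im={n:cv2.imread(f'pics/{n}0.png')[:,:,::-1].copy() for n in('top','side')}
for n in im:
  for lo in(120,140,160):
    fm=fixmask(n,im[n],lo); print('fix',n,lo,fm.sum(),fit({n:fm},FIX,[630,8,-3]))
cov=[box(100,332,0,5)]
for n in im:
    b=min(blobs(hsvmask(im[n],*WHITE),1000),key=lambda t:np.hypot(*(t[2]-proj(n,[[495,373,0]])[0])))
    print('cov',n,fit({n:filled(cv2.morphologyEx(b[0].astype(np.uint8),cv2.MORPH_CLOSE,np.ones((5,5))))},cov,[495,373,-88]))
    y=max(blobs(hsvmask(im[n],*YEL)),key=lambda t:t[1][4])
    print('bin',n,fit({n:filled(y[0])},[box(150,190,0,65),box(162,202,61,65)],[442,-408,0]))
p1,p4=unproj('top',189.1,122.9,67.5),unproj('top',300,131.6,67.5); print(p1,p4,(p1+p4)/2,np.linalg.norm(p1-p4))
for u,v in((122.2,125),(127.3,231)): print(unproj('top',u,v,5))
# edges: crops for looking
a=cv2.resize(im['top'][98:160,176:314],None,fx=5.7,fy=5.7,interpolation=cv2.INTER_CUBIC)
for n,lo in(('top',140),):
    fm=fixmask(n,im[n],lo)[98:160,176:314]; c,_=cv2.findContours(cv2.resize(fm,None,fx=5.7,fy=5.7,interpolation=0).astype(np.uint8),0,1); b2=a.copy(); cv2.drawContours(b2,c,-1,(255,0,255),1)
s=im['side'][135:240,250:358]; s=cv2.resize(s,None,fx=2.3,fy=2.3,interpolation=cv2.INTER_CUBIC)
o=np.zeros((600,a.shape[1],3),np.uint8); o[:353]=b2[:353]; o[356:356+s.shape[0],:s.shape[1]]=s[:244]
cv2.imwrite('pics/fx.png',o[:,:,::-1])
E
```

```text
fix top 120 4686.0 (array([632.1,  37.4,  -4.6]), np.float64(0.047868650406599045))
fix top 140 4599.0 (array([632.4,  38. ,  -4.6]), np.float64(0.05400630459189415))
fix top 160 4372.0 (array([632.5,  38.6,  -4.5]), np.float64(0.10387122631072998))
fix side 120 3930.0 (array([630.5,  39.6,  -4.7]), np.float64(0.02700381726026535))
fix side 140 3416.0 (array([632.5,  46.4,  -4.5]), np.float64(0.11572379618883133))
fix side 160 2756.0 (array([636.8,  66.9,  -4.1]), np.float64(0.3539096415042877))
cov top (array([498. , 380.2, -85.6]), np.float64(0.0201689675450325))
bin top (array([ 439. , -402.4,   -2.2]), np.float64(0.017097730189561844))
cov side (array([495. , 376.6, -85.7]), np.float64(0.06433451175689697))
bin side (array([ 438.1, -404.9,   -2.6]), np.float64(0.016462653875350952))
[635.9 185.1  67.5] [ 611.9 -113.9   67.5] [623.9  35.6  67.5] 299.97471537825174
[646.9 389.7   5. ]
[343.8 366.1   5. ]
```

View pics/fx.png

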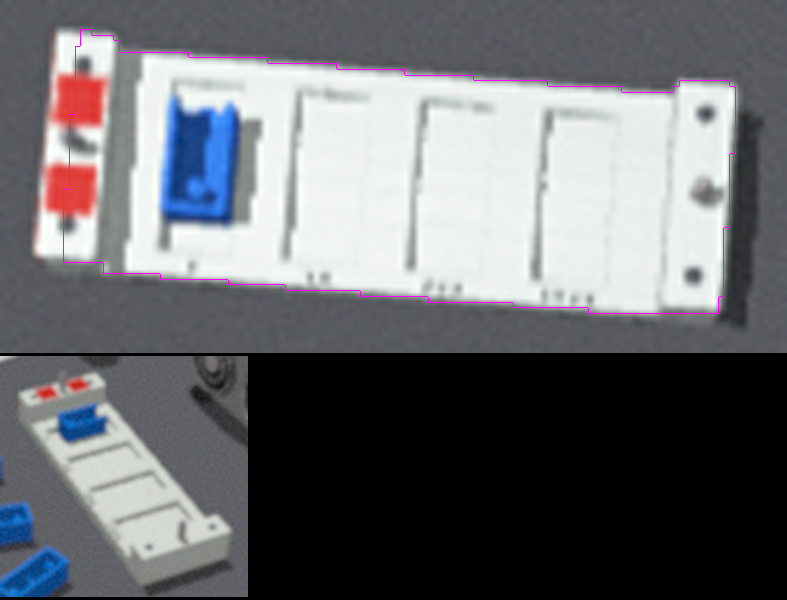

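```bash
sed -i "s/+\[630,8,0\]/+[632,38,0]/;s/'z',-3,/'z',-4.5,/" h.py
python3 - <<'E'
from h import *
np.set_printoptions(precision=1,suppress=True)
im={n:cv2.imread(f'pics/{n}0.png')[:,:,::-1].copy() for n in('top','side')}
for n in im:
  for lo in(110,120,130):
    fm=fixmask(n,im[n],lo); x,c=fit({n:fm},FIX,[632,38,-4.5]); print('fix',n,lo,fm.sum(),x,c)
  g=[b[2] for b in blobs(hsvmask(im[n],*GREEN),60)]; print(n,[(q,unproj(n,*q,80)[:2]) for q in g])
for n in im: print(n,fitparts(im,[[640,135,-4.5]],lambda s:[box(56,32,10,40)],(n,))[0][0])
E
```

```text
fix top 110 4955.0 [632.2  39.8  -4.6] 0.028393037617206573
fix top 120 4878.0 [632.5  40.5  -4.7] 0.021486777812242508
fix top 130 4820.0 [632.5  40.1  -4.6] 0.023366183042526245
top [(array([376.9, 124.1]), array([ 629.2, -316.8])), (array([380.5, 137.4]), array([ 593.3, -325.4])), (array([397.8, 256.2]), array([ 281.7, -362. ])), (array([406.1, 271.4]), array([ 243.2, -382.1]))]
fix side 110 4066.0 [629.   38.   -4.6] 0.0517861545085907
fix side 120 3932.0 [630.7  40.   -4.6] 0.027673576027154922
fix side 130 3778.0 [631.3  40.2  -4.5] 0.02585693448781967
side [(array([382.3, 264.2]), array([ 600. , -333.6])), (array([259.5, 347.5]), array([ 273.3, -381.5])), (array([245.4, 358.6]), array([ 240.3, -388.8]))]
top (array([638.3, 132.5,  -4.3]), np.float64(0.18345141410827637))
side (array([639.1, 134.1,  -0.1]), np.float64(0.5081129670143127))
```

```bash
cat > plan.py <<'E'
import numpy as np,sys
from bench import sense
# waypoints "x,y,z,yaw" : prints tool-unit totals per leg (turn first, then shift in the new axes)
def legs(wps):
    s=sense(); p=np.array(s['tool_pos']); yw=s['tcp_rot'][2]
    print('t %.1f'%s['time'],np.round(p,1),'yaw %.1f gap %.1f'%(yw,s['finger_gap']))
    for w in wps:
        x,y,z,a=w; d=(a-yw+180)%360-180; t=np.radians(a)
        dx,dy=x-p[0],y-p[1]
        tx=np.cos(t)*dx+np.sin(t)*dy; ty=np.sin(t)*dx-np.cos(t)*dy
        print('to',w,'| az %.2f | x %.3f y %.3f z %.3f'%(-np.radians(d)/.08,tx/30,ty/30,(p[2]-z)/30))
        p=np.array([x,y,z]); yw=a
if __name__=='__main__': legs([tuple(map(float,a.split(','))) for a in sys.argv[1:]])
E
python3 plan.py 638.5,132.6,130,175.4 638.5,132.6,36,175.4
```

```text
t 0.1 [237.7 550.4 244.3] yaw 156.6 gap 85.6
to (638.5, 132.6, 130.0, 175.4) | az -4.09 | x -14.434 y -12.809 z 3.810
to (638.5, 132.6, 36.0, 175.4) | az -0.00 | x 0.000 y 0.000 z 3.133
```

Call:
apply_moves:
  deltas:
    - [0,0,0,0,0,-0.82,0.53]
    - [0,0,0,0,0,-0.82,0.53]
    - [0,0,0,0,0,-0.82,0.53]
    - [0,0,0,0,0,-0.82,0.53]
    - [0,0,0,0,0,-0.82,0.53]

```text
time: 0.72
tool_pos: [237.8, 550.5, 244.6]
tcp_rot: [-179.9, -0.0, 175.5]
ft_force: [0.0, 0.1, 0.9]
finger_gap: 45.0
grip_force: 0.0
```

Call:
apply_moves:
  deltas:
    - [-0.9,-0.8,0.2,0,0,0,0.53]
    - [-0.9,-0.8,0.2,0,0,0,0.53]
    - [-0.9,-0.8,0.2,0,0,0,0.53]
    - [-0.9,-0.8,0.2,0,0,0,0.53]
    - [-0.9,-0.8,0.2,0,0,0,0.53]
    - [-0.9,-0.8,0.2,0,0,0,0.53]
    - [-0.9,-0.8,0.2,0,0,0,0.53]
    - [-0.9,-0.8,0.2,0,0,0,0.53]

```text
time: 1.72
tool_pos: [438.4, 341.1, 196.6]
tcp_rot: [-180.0, -0.0, 175.4]
ft_force: [0.1, 0.5, -0.1]
finger_gap: 45.4
grip_force: 0.0
```

Call:
apply_moves:
  deltas:
    - [-0.9,-0.8,0.2,0,0,0,0.53]
    - [-0.9,-0.8,0.2,0,0,0,0.53]
    - [-0.9,-0.8,0.2,0,0,0,0.53]
    - [-0.9,-0.8,0.2,0,0,0,0.53]
    - [-0.9,-0.8,0.2,0,0,0,0.53]
    - [-0.9,-0.8,0.2,0,0,0,0.53]
    - [-0.9,-0.8,0.2,0,0,0,0.53]
    - [-0.9,-0.8,0.2,0,0,0,0.53]

```text
time: 2.72
tool_pos: [638.3, 132.6, 148.4]
tcp_rot: [-180.0, -0.1, 175.4]
ft_force: [-0.0, -0.4, 0.2]
finger_gap: 45.6
grip_force: 0.0
```

Call:
apply_moves:
  deltas:
    - [0,0,0,0,0,0,0.53]
    - [0,0,0,0,0,0,0.53]

```text
time: 2.98
tool_pos: [637.4, 133.8, 148.7]
tcp_rot: [180.0, -0.1, 175.4]
ft_force: [0.3, 0.2, 0.4]
finger_gap: 45.4
grip_force: 0.0
```

```bash
python3 plan.py 638.5,132.6,36,175.4
```

```text
t 3.0 [637.4 133.8 148.7] yaw 175.4 gap 45.4
to (638.5, 132.6, 36.0, 175.4) | az 0.00 | x -0.040 y -0.037 z 3.758
```

Call:
apply_moves:
  deltas:
    - [-0.04,-0.04,0.75,0,0,0,0.53]
    - [0,0,0.75,0,0,0,0.53]
    - [0,0,0.75,0,0,0,0.53]
    - [0,0,0.75,0,0,0,0.53]
    - [0,0,0.75,0,0,0,0.53]
    - [0,0,0,0,0,0,0.53]

```text
time: 3.72
tool_pos: [636.9, 132.1, 33.6]
tcp_rot: [-179.9, -0.3, 175.4]
ft_force: [0.8, -0.7, -0.6]
finger_gap: 45.0
grip_force: 0.0
```

Call:
apply_moves:
  deltas:
    - [0,0,0,0,0,0,0.1]
    - [0,0,0,0,0,0,0.1]
    - [0,0,0,0,0,0,0.1]
    - [0,0,0,0,0,0,0.1]
  grip_force: 40

```text
time: 4.22
tool_pos: [639.4, 132.3, 37.3]
tcp_rot: [180.0, 0.0, 175.4]
ft_force: [-0.7, -0.2, -0.3]
finger_gap: 31.2
grip_force: 42.5
```

Call:
apply_moves:
  deltas:
    - [0,0,-0.5,0,0,0,0.1]
    - [0,0,-0.9,0,0,0,0.1]
    - [0,0,-0.9,0,0,0,0.1]
    - [0,0,-0.9,0,0,0,0.1]
    - [0,0,-0.9,0,0,0,0.1]
    - [0,0,0,0,0,0,0.1]

```text
time: 4.97
tool_pos: [641.2, 132.6, 164.3]
tcp_rot: [179.9, 0.4, 175.4]
ft_force: [-0.2, 0.2, 1.0]
finger_gap: 31.0
grip_force: 42.6
```

```bash
python3 plan.py 442,-445,160,175.4 442,-445,50,175.4 ; python3 - <<'E'
from h import *
s=snapshot('side');t=snapshot('top')
o=np.hstack([s[60:260,200:400],t[60:260,150:350]]); cv2.imwrite('pics/g1.png',cv2.resize(o,None,fx=2,fy=2)[:,:,::-1])
E
```

```text
t 5.0 [641.2 132.6 164.3] yaw 175.4 gap 31.0
to (442.0, -445.0, 160.0, 175.4) | az 0.01 | x 5.076 y -19.724 z 0.144
to (442.0, -445.0, 50.0, 175.4) | az -0.00 | x 0.000 y 0.000 z 3.667
```

View pics/g1.png

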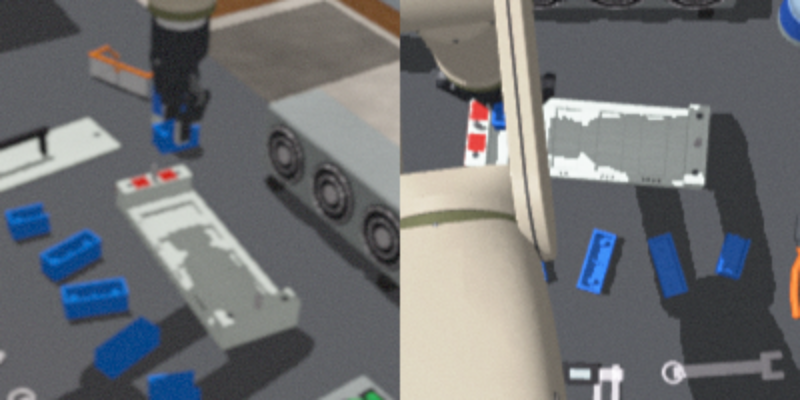

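Call:
apply_moves:
  deltas:
    - [0.23,-0.9,0,0,0,0,0.1]
    - [0.23,-0.9,0,0,0,0,0.1]
    - [0.23,-0.9,0,0,0,0,0.1]
    - [0.23,-0.9,0,0,0,0,0.1]
    - [0.23,-0.9,0,0,0,0,0.1]
    - [0.23,-0.9,0,0,0,0,0.1]
    - [0.23,-0.9,0,0,0,0,0.1]
    - [0.23,-0.9,0,0,0,0,0.1]

```text
time: 6.08
tool_pos: [565.4, -79.2, 158.0]
tcp_rot: [180.0, -0.2, 175.4]
ft_force: [-0.0, -0.7, -0.6]
finger_gap: 31.3
grip_force: 42.6
```

Call:
apply_moves:
  deltas:
    - [0.23,-0.9,0,0,0,0,0.1]
    - [0.23,-0.9,0,0,0,0,0.1]
    - [0.23,-0.9,0,0,0,0,0.1]
    - [0.23,-0.9,0,0,0,0,0.1]
    - [0.23,-0.9,0,0,0,0,0.1]
    - [0.23,-0.9,0,0,0,0,0.1]
    - [0.23,-0.9,0,0,0,0,0.1]
    - [0.23,-0.9,0,0,0,0,0.1]

```text
time: 7.08
tool_pos: [493.3, -289.7, 158.0]
tcp_rot: [179.9, -0.1, 175.4]
ft_force: [0.4, -0.5, -0.6]
finger_gap: 30.8
grip_force: 42.6
```

Call:
apply_moves:
  deltas:
    - [0.23,-0.9,0,0,0,0,0.1]
    - [0.23,-0.9,0,0,0,0,0.1]
    - [0.23,-0.9,0,0,0,0,0.1]
    - [0.23,-0.9,0,0,0,0,0.1]
    - [0.23,-0.9,0,0,0,0,0.1]
    - [0.23,-0.9,0,0,0,0,0.1]
    - [0,0,0,0,0,0,0.1]

```text
time: 7.95
tool_pos: [438.8, -448.6, 158.0]
tcp_rot: [179.9, -0.1, 175.3]
ft_force: [0.1, 0.7, 0.1]
finger_gap: 31.0
grip_force: 42.6
```

Call:
apply_moves:
  deltas:
    - [0,0,0.75,0,0,0,0.1]
    - [0,0,0.75,0,0,0,0.1]
    - [0,0,0.75,0,0,0,0.1]
    - [0,0,0.75,0,0,0,0.1]
    - [0,0,0.6,0,0,0,0.1]
    - [0,0,0,0,0,0,0.6]
    - [0,0,0,0,0,0,0.6]
    - [0,0,0,0,0,0,0.6]

```text
time: 8.95
tool_pos: [441.0, -448.4, 53.2]
tcp_rot: [-179.9, 0.1, 175.4]
ft_force: [0.3, -0.5, 0.3]
finger_gap: 51.3
grip_force: 0.0
```

Call:
apply_moves:
  deltas:
    - [0,0,-0.8,0,0,0,0.6]
    - [0,0,-0.8,0,0,0,0.6]
    - [0,0,-0.8,0,0,0,0.6]
    - [0,0,-0.8,0,0,0,0.6]
    - [0,0,0,0,0,0,0.6]

```text
time: 9.57
tool_pos: [441.8, -449.4, 151.5]
tcp_rot: [-179.7, 0.3, 175.4]
ft_force: [0.6, -0.0, -0.3]
finger_gap: 51.3
grip_force: 0.0
```

```bash
cat > chk.py <<'E'
from h import *
np.set_printoptions(precision=1,suppress=True)
im={n:snapshot(n) for n in('top','side')}
for n in im:
    for m,s,ce in blobs(hsvmask(im[n],*BLUE),100):
        g=unproj(n,*ce,15)
        if 380<g[0]<720 and -520<g[1]<300:
            L=84 if s[4]>(345 if n=='top' else 440) else 56
            r=cv2.minAreaRect(np.argwhere(m)[:,::-1].astype(np.float32))
            best=min((fit({n:m.astype(np.float32)},[box(L,32,0,30)],[g[0],g[1],a]) for a in(-12,12)),key=lambda t:t[1])
            print(n,s[4],L,best[0],'%.2f'%best[1])
E
python3 chk.py; python3 plan.py 463.5,-164,60,163.5 463.5,-164,25,163.5
```

```text
top 415 84 [469.6 122.   12.9] 0.06
top 402 84 [457.5  27.  -16.6] 0.07
top 415 84 [452.2 -72.1  16.4] 0.07
top 289 56 [ 465.4 -163.3  -17.1] 0.08
top 296 56 [447.7 220.1  -7. ] 0.08
top 293 56 [ 437.5 -444.9    0.1] 0.16
side 293 56 [444.  215.9  -8.4] 0.15
side 448 84 [466.4 117.8  13. ] 0.17
side 523 84 [454.4  24.5 -18. ] 0.15
side 538 84 [449.6 -74.3  16.6] 0.21
side 425 56 [ 462.7 -165.4  -18.2] 0.18
side 432 56 [ 438.6 -442.6    3.4] 0.59
t 9.7 [ 440.5 -447.8  147.8] yaw 175.4 gap 51.4
to (463.5, -164.0, 60.0, 163.5) | az 2.60 | x 1.951 y 9.290 z 2.927
to (463.5, -164.0, 25.0, 163.5) | az -0.00 | x 0.000 y 0.000 z 1.167
```

Call:
apply_moves:
  deltas:
    - [0,0,0,0,0,0.87,0.6]
    - [0,0,0,0,0,0.87,0.6]
    - [0,0,0,0,0,0.87,0.6]

```text
time: 10.05
tool_pos: [439.7, -446.9, 145.8]
tcp_rot: [179.9, -0.1, 163.3]
ft_force: [0.5, -0.0, -0.7]
finger_gap: 51.3
grip_force: 0.0
```

Call:
apply_moves:
  deltas:
    - [0.18,0.85,0,0,0,0,0.6]
    - [0.18,0.85,0,0,0,0,0.6]
    - [0.18,0.85,0,0,0,0,0.6]
    - [0.18,0.85,0,0,0,0,0.6]
    - [0.18,0.85,0,0,0,0,0.6]
    - [0.18,0.85,0,0,0,0,0.6]
    - [0.18,0.85,0,0,0,0,0.6]
    - [0.18,0.85,0,0,0,0,0.6]

```text
time: 11.05
tool_pos: [456.2, -238.5, 146.1]
tcp_rot: [180.0, -0.1, 163.5]
ft_force: [0.5, -0.3, 0.1]
finger_gap: 51.5
grip_force: 0.0
```

Call:
apply_moves:
  deltas:
    - [0.18,0.85,0,0,0,0,0.6]
    - [0.18,0.85,0,0,0,0,0.6]
    - [0.15,0.8,0,0,0,0,0.6]
    - [0,0,0,0,0,0,0.6]
    - [0,0,0,0,0,0,0.6]

```text
time: 11.68
tool_pos: [463.3, -163.8, 147.0]
tcp_rot: [-180.0, -0.1, 163.5]
ft_force: [0.2, -0.3, 0.1]
finger_gap: 51.1
grip_force: 0.0
```

Call:
apply_moves:
  deltas:
    - [0,0,0.8,0,0,0,0.6]
    - [0,0,0.8,0,0,0,0.6]
    - [0,0,0.8,0,0,0,0.6]
    - [0,0,0.8,0,0,0,0.6]
    - [0,0,0.8,0,0,0,0.6]
    - [0,0,0,0,0,0,0.6]

```text
time: 12.42
tool_pos: [461.5, -163.5, 25.5]
tcp_rot: [180.0, -0.3, 163.4]
ft_force: [0.0, 1.0, -0.6]
finger_gap: 51.2
grip_force: 0.0
```

Call:
apply_moves:
  deltas:
    - [0,0,0,0,0,0,0.1]
    - [0,0,0,0,0,0,0.1]
    - [0,0,0,0,0,0,0.1]
    - [0,0,0,0,0,0,0.1]

```text
time: 12.92
tool_pos: [464.5, -164.0, 28.8]
tcp_rot: [-180.0, 0.1, 163.5]
ft_force: [-1.3, -0.6, 6.5]
finger_gap: 30.9
grip_force: 40.9
```

Call:
apply_moves:
  deltas:
    - [0,0,-0.5,0,0,0,0.1]
    - [0,0,-0.9,0,0,0,0.1]
    - [0,0,-0.9,0,0,0,0.1]
    - [0,0,-0.9,0,0,0,0.1]
    - [0,0,-0.9,0,0,0,0.1]
    - [0,0,0,0,0,0,0.1]

```text
time: 13.68
tool_pos: [465.4, -164.3, 154.1]
tcp_rot: [-180.0, 0.3, 163.5]
ft_force: [0.6, 0.0, -0.1]
finger_gap: 30.9
grip_force: 40.2
```

```bash
python3 plan.py 442,-400,150,163.5
```

```text
t 13.7 [ 465.4 -164.3  154.1] yaw 163.5 gap 30.9
to (442.0, -400.0, 150.0, 163.5) | az -0.01 | x -1.484 y -7.756 z 0.135
```

Call:
apply_moves:
  deltas:
    - [-0.16,-0.9,0,0,0,0,0.1]
    - [-0.16,-0.9,0,0,0,0,0.1]
    - [-0.16,-0.9,0,0,0,0,0.1]
    - [-0.16,-0.9,0,0,0,0,0.1]
    - [-0.16,-0.9,0,0,0,0,0.1]
    - [-0.16,-0.9,0,0,0,0,0.1]
    - [-0.16,-0.9,0,0,0,0,0.1]
    - [-0.16,-0.9,0,0,0,0,0.1]

```text
time: 14.68
tool_pos: [438.3, -381.9, 149.5]
tcp_rot: [179.9, -0.1, 163.5]
ft_force: [0.5, 0.6, -0.8]
finger_gap: 31.0
grip_force: 40.2
```

Call:
apply_moves:
  deltas:
    - [-0.1,-0.4,0,0,0,0,0.1]
    - [0,0,0.75,0,0,0,0.1]
    - [0,0,0.75,0,0,0,0.1]
    - [0,0,0.75,0,0,0,0.1]
    - [0,0,0.6,0,0,0,0.1]
    - [0,0,0,0,0,0,0.5]
    - [0,0,0,0,0,0,0.5]
    - [0,0,0,0,0,0,0.5]

```text
time: 15.68
tool_pos: [439.2, -394.6, 66.6]
tcp_rot: [-179.9, 0.1, 163.5]
ft_force: [0.0, -0.2, 0.3]
finger_gap: 42.6
grip_force: 0.0
```

Call:
apply_moves:
  deltas:
    - [0,0,-0.8,0,0,0,0.55]
    - [0,0,-0.8,0,0,0,0.6]
    - [0,0,-0.8,0,0,0,0.6]
    - [0,0,-0.8,0,0,0,0.6]
    - [0,0,0,0,0,0,0.6]

```text
time: 16.3
tool_pos: [440.0, -395.5, 164.8]
tcp_rot: [-179.8, 0.3, 163.5]
ft_force: [-0.4, -0.6, 0.4]
finger_gap: 51.5
grip_force: 0.0
```

```bash
python3 chk.py; python3 plan.py 451.5,-72.7,150,196.7 451.5,-72.7,25.5,196.7
```

```text
top 416 84 [469.6 121.9  12.7] 0.06
top 403 84 [458.1  26.9 -16.4] 0.07
top 415 84 [452.  -72.4  17.1] 0.07
top 293 56 [447.6 220.4  -6.5] 0.08
top 277 56 [ 438.4 -390.8  -19.8] 0.20
top 203 56 [ 436.1 -443.1    5.5] 0.66
side 288 56 [444.3 215.6  -8.8] 0.15
side 447 84 [466.4 117.7  12.8] 0.17
side 523 84 [454.8  24.1 -17.8] 0.17
side 536 84 [449.9 -74.3  17. ] 0.20
side 436 56 [ 434.5 -388.6  -25.5] 0.49
side 462 84 [ 448.9 -440.7    6.4] 1.10
t 16.4 [ 438.6 -394.1  161.4] yaw 163.5 gap 51.0
to (451.5, -72.7, 150.0, 196.7) | az -7.25 | x -3.490 y 10.138 z 0.380
to (451.5, -72.7, 25.5, 196.7) | az -0.00 | x -0.000 y 0.000 z 4.150
```

Call:
apply_moves:
  deltas:
    - [0,0,0,0,0,-0.906,0.6]
    - [0,0,0,0,0,-0.906,0.6]
    - [0,0,0,0,0,-0.906,0.6]
    - [0,0,0,0,0,-0.906,0.6]
    - [0,0,0,0,0,-0.906,0.6]
    - [0,0,0,0,0,-0.906,0.6]
    - [0,0,0,0,0,-0.906,0.6]
    - [0,0,0,0,0,-0.906,0.6]

```text
time: 17.4
tool_pos: [441.5, -389.8, 159.4]
tcp_rot: [-179.9, -0.4, -163.8]
ft_force: [0.1, -0.5, 0.7]
finger_gap: 51.3
grip_force: 0.0
```

Call:
apply_moves:
  deltas:
    - [-0.29,0.845,0,0,0,0,0.6]
    - [-0.29,0.845,0,0,0,0,0.6]
    - [-0.29,0.845,0,0,0,0,0.6]
    - [-0.29,0.845,0,0,0,0,0.6]
    - [-0.29,0.845,0,0,0,0,0.6]
    - [-0.29,0.845,0,0,0,0,0.6]
    - [-0.29,0.845,0,0,0,0,0.6]
    - [-0.29,0.845,0,0,0,0,0.6]

```text
time: 18.4
tool_pos: [452.0, -174.8, 158.6]
tcp_rot: [-179.9, -0.5, -163.8]
ft_force: [0.5, -0.3, 0.1]
finger_gap: 51.1
grip_force: 0.0
```

Call:
apply_moves:
  deltas:
    - [-0.29,0.845,0,0,0,0,0.6]
    - [-0.29,0.845,0,0,0,0,0.6]
    - [-0.29,0.845,0,0,0,0,0.6]
    - [-0.29,0.845,0,0,0,0,0.6]
    - [0,0,0,0,0,0,0.6]
    - [0,0,0,0,0,0,0.6]
    - [0,0,0,0,0,0,0.6]

```text
time: 19.27
tool_pos: [457.8, -69.7, 159.2]
tcp_rot: [-179.8, -0.4, -163.9]
ft_force: [0.4, 0.5, 0.2]
finger_gap: 51.5
grip_force: 0.0
```

```bash
python3 plan.py 451.5,-72.7,25.5,196.7; cat > av.py <<'E'
E
```

```text
t 19.3 [457.8 -69.7 159.2] yaw -163.9 gap 51.5
to (451.5, -72.7, 25.5, 196.7) | az -0.13 | x 0.229 y -0.037 z 4.458
```

Call:
apply_moves:
  deltas:
    - [0.2,-0.03,0.75,0,0,-0.13,0.6]
    - [0.03,0,0.75,0,0,0,0.6]
    - [0,0,0.75,0,0,0,0.6]
    - [0,0,0.75,0,0,0,0.6]
    - [0,0,0.7,0,0,0,0.6]
    - [0,0,0,0,0,0,0.6]
    - [0,0,0,0,0,0,0.6]

```text
time: 20.15
tool_pos: [451.5, -72.8, 49.4]
tcp_rot: [-179.8, -0.3, -163.3]
ft_force: [-0.3, 0.1, 0.7]
finger_gap: 51.1
grip_force: 0.0
```

```bash
cat > plan.py <<'E'
import numpy as np,sys
from bench import sense
from scipy.spatial.transform import Rotation as R
# waypoints "x,y,z,yaw": tool-unit totals per leg (turn first, then shift in the new axes); tilt is corrected too
def legs(wps):
    s=sense(); p=np.array(s['tool_pos']); r=R.from_euler('xyz',s['tcp_rot'],degrees=True)
    print('t %.1f'%s['time'],np.round(p,1),'rpy',np.round(s['tcp_rot'],1),'gap %.1f F'%s['finger_gap'],np.round(s['ft_force'],1))
    for w in wps:
        d=R.from_euler('xyz',[180,0,w[3]],degrees=True); v=(r.inv()*d).as_rotvec()/.08
        t=d.inv().apply(np.array(w[:3])-p)/30
        print('to',w,'| turn',np.round(v,2),'| shift',np.round(t,3))
        p=np.array(w[:3]); r=d
if __name__=='__main__': legs([tuple(map(float,a.split(','))) for a in sys.argv[1:]])
E
python3 plan.py 451.5,-72.7,25.5,196.7
```

```text
t 20.1 [451.5 -72.8  49.4] rpy [-179.8   -0.3 -163.3] gap 51.1 F [-0.3  0.1  0.7]
to (451.5, -72.7, 25.5, 196.7) | turn [-0.05 -0.07  0.01] | shift [-0.002  0.002  0.796]
```

Call:
apply_moves:
  deltas:
    - [0,0,0.4,-0.05,-0.07,0,0.6]
    - [0,0,0.4,0,0,0,0.6]
    - [0,0,0,0,0,0,0.6]
    - [0,0,0,0,0,0,0.1]
    - [0,0,0,0,0,0,0.1]
    - [0,0,0,0,0,0,0.1]
    - [0,0,0,0,0,0,0.1]
  grip_force: 50

```text
time: 21.02
tool_pos: [451.2, -72.3, 24.9]
tcp_rot: [180.0, -0.0, -163.2]
ft_force: [0.1, -0.3, 1.3]
finger_gap: 30.9
grip_force: 50.6
```

Call:
apply_moves:
  deltas:
    - [0,0,-0.5,0,0,0.8,0.1]
    - [0,0,-0.9,0,0,0.8,0.1]
    - [0,0,-0.9,0,0,0.8,0.1]
    - [0,0,-0.2,0,0,0.8,0.1]
    - [0,0,0,0,0,0.8,0.1]
    - [0,0,0,0,0,0.65,0.1]
    - [0,0,0,0,0,0,0.1]
    - [0,0,0,0,0,0,0.1]

```text
time: 22.02
tool_pos: [451.0, -72.3, 99.6]
tcp_rot: [180.0, -0.1, 175.5]
ft_force: [0.4, 0.2, -0.3]
finger_gap: 30.7
grip_force: 50.5
```

```bash
python3 plan.py 629.3,9.1,100,175.4 629.3,9.1,45,175.4
```

```text
t 22.0 [451.  -72.3  99.6] rpy [ 1.800e+02 -1.000e-01  1.755e+02] gap 30.7 F [ 0.4  0.2 -0.3]
to (629.3, 9.1, 100.0, 175.4) | turn [ 0.01 -0.01  0.03] | shift [-5.708  3.183 -0.014]
to (629.3, 9.1, 45.0, 175.4) | turn [0. 0. 0.] | shift [ 0.    -0.     1.833]
```

Call:
apply_moves:
  deltas:
    - [-0.71,0.398,0,0,0,0.03,0.1]
    - [-0.71,0.398,0,0,0,0,0.1]
    - [-0.71,0.398,0,0,0,0,0.1]
    - [-0.71,0.398,0,0,0,0,0.1]
    - [-0.71,0.398,0,0,0,0,0.1]
    - [-0.71,0.398,0,0,0,0,0.1]
    - [-0.71,0.398,0,0,0,0,0.1]
    - [-0.71,0.398,0,0,0,0,0.1]

```text
time: 23.02
tool_pos: [629.2, 9.3, 99.2]
tcp_rot: [180.0, -0.1, 175.4]
ft_force: [-0.1, -0.7, 0.2]
finger_gap: 31.0
grip_force: 50.5
```

Call:
apply_moves:
  deltas:
    - [0,0,0.6,0,0,0,0.1]
    - [0,0,0.6,0,0,0,0.1]
    - [0,0,0.5,0,0,0,0.1]
    - [0,0,0,0,0,0,0.1]
    - [0,0,0,0,0,0,0.1]
    - [0,0,0,0,0,0,0.1]

```text
time: 23.78
tool_pos: [629.3, 8.9, 49.6]
tcp_rot: [180.0, 0.0, 175.3]
ft_force: [-0.2, 0.6, -0.5]
finger_gap: 30.9
grip_force: 50.5
```

```bash
python3 plan.py 629.3,9.1,35,175.4;python3 - <<'E'
from h import *
s=snapshot('side');t=snapshot('top')
o=np.hstack([s[110:250,230:370],t[90:230,170:310]]); cv2.imwrite('pics/g2.png',cv2.resize(o,None,fx=2.8,fy=2.8,interpolation=cv2.INTER_CUBIC)[:,:,::-1])
E
```

```text
t 23.8 [629.3   8.9  49.6] rpy [180.    0.  175.3] gap 30.9 F [-0.2  0.6 -0.5]
to (629.3, 9.1, 35.0, 175.4) | turn [ 0.01  0.01 -0.02] | shift [0.    0.007 0.486]
```

View pics/g2.png

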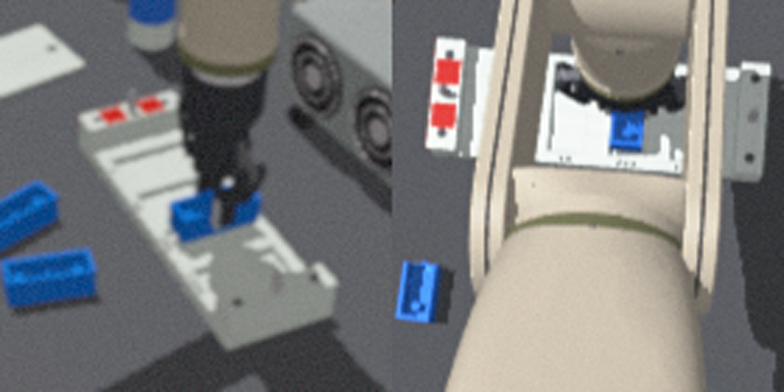

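Call:
apply_moves:
  deltas:
    - [0,0,0.1,0,0,0,0.1]
    - [0,0,0.1,0,0,0,0.1]
    - [0,0,0.05,0,0,0,0.1]
    - [0,0,0.05,0,0,0,0.1]
    - [0,0,0.05,0,0,0,0.1]
    - [0,0,0,0,0,0,0.1]
    - [0,0,0,0,0,0,0.1]

```text
time: 24.75
tool_pos: [628.3, 9.1, 39.8]
tcp_rot: [180.0, -0.1, 175.3]
ft_force: [-12.0, 0.6, 17.2]
finger_gap: 31.0
grip_force: 53.6
```

Call:
apply_moves:
  deltas:
    - [0.03,0,0,0,0,0,0.1]
    - [0.02,0,0.05,0,0,0,0.1]
    - [0,0,0.05,0,0,0,0.1]
    - [0,0,0,0,0,0,0.1]
    - [0,0,0,0,0,0,0.1]

```text
time: 25.38
tool_pos: [627.6, 9.1, 37.6]
tcp_rot: [180.0, -0.0, 175.3]
ft_force: [-12.5, -0.6, 21.3]
finger_gap: 30.7
grip_force: 54.7
```

Call:
apply_moves:
  deltas:
    - [0.03,0,0,0,0,0,0.1]
    - [0.02,0,0.03,0,0,0,0.1]
    - [0,0,0.03,0,0,0,0.1]
    - [0,0,0,0,0,0,0.1]
    - [0,0,0,0,0,0,0.1]

```text
time: 26.0
tool_pos: [627.5, 9.1, 37.5]
tcp_rot: [180.0, 0.2, 175.3]
ft_force: [-13.6, 0.0, 29.1]
finger_gap: 31.2
grip_force: 55.7
```

Call:
apply_moves:
  deltas:
    - [0,0,-0.1,0,0,0,0.1]
    - [0,0,-0.1,0,0,0,0.1]
    - [0,0,0,0,0,0,0.1]
    - [0,0,0,0,0,0,0.1]

```text
time: 26.5
tool_pos: [625.1, 9.3, 38.5]
tcp_rot: [180.0, -0.1, 175.3]
ft_force: [0.1, 0.7, -0.6]
finger_gap: 31.0
grip_force: 52.0
```

```bash
python3 plan.py 626,9.1,35,175.4;python3 - <<'E'
from h import *
s=snapshot('side');t=snapshot('top')
o=np.hstack([s[140:230,260:350],t[100:190,195:285]]); cv2.imwrite('pics/g3.png',cv2.resize(o,None,fx=4.4,fy=4.4,interpolation=cv2.INTER_CUBIC)[:,:,::-1])
E
```

```text
t 26.5 [625.1   9.3  38.5] rpy [ 1.800e+02 -1.000e-01  1.753e+02] gap 31.0 F [ 0.1  0.7 -0.6]
to (626.0, 9.1, 35.0, 175.4) | turn [ 0.   -0.02 -0.02] | shift [-0.029 -0.004  0.118]
```

View pics/g3.png

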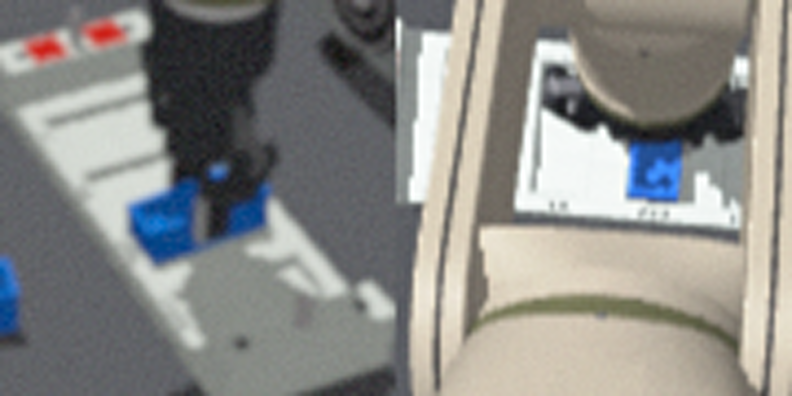

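Call:
apply_moves:
  deltas:
    - [0,0,0.06,0,0,0,0.1]
    - [0,0,0.06,0,0,0,0.1]
    - [0,0,0.06,0,0,0,0.1]
    - [0,0,0,0,0,0,0.1]
    - [0,0,0,0,0,0,0.1]

```text
time: 27.22
tool_pos: [626.6, 9.2, 35.5]
tcp_rot: [180.0, 0.1, 175.3]
ft_force: [-1.3, 0.5, 11.9]
finger_gap: 31.2
grip_force: 53.6
```

Call:
apply_moves:
  deltas:
    - [0,0,0,0,0,0,0.5]
    - [0,0,0,0,0,0,0.5]
    - [0,0,0,0,0,0,0.5]
    - [0,0,-0.5,0,0,0,0.5]
    - [0,0,-0.9,0,0,0,0.5]
    - [0,0,-0.9,0,0,0,0.6]
    - [0,0,-0.9,0,0,0,0.6]
    - [0,0,0,0,0,0,0.6]

```text
time: 28.22
tool_pos: [628.0, 9.1, 134.1]
tcp_rot: [180.0, 0.3, 175.3]
ft_force: [0.1, -0.7, -0.4]
finger_gap: 51.3
grip_force: 0.0
```

```bash
python3 plan.py 634.3,70.9,140,163.5 455.5,26,130,163.5 455.5,26,25.5,163.5; python3 - <<'E'
from h import *
np.set_printoptions(precision=1,suppress=True)
im={n:snapshot(n) for n in('side',)}
for z in(10,13,18): print(z,fitparts(im,[[629,9,-4.6]],lambda s:[box(84,32,max(18,z),z+30)],('side',))[0][0])
E
```

```text
t 28.2 [628.    9.1 134.1] rpy [180.    0.3 175.3] gap 51.3 F [ 0.1 -0.7 -0.4]
to (634.3, 70.9, 140.0, 163.5) | turn [0.01 0.07 2.58] | shift [ 0.385  2.035 -0.196]
to (455.5, 26.0, 130.0, 163.5) | turn [0. 0. 0.] | shift [ 5.289 -3.128  0.333]
to (455.5, 26.0, 25.5, 163.5) | turn [0. 0. 0.] | shift [ 0.    -0.     3.483]
10 (array([627.4,   4.1,  -2.3]), np.float64(0.24669219553470612))
13 (array([625.2,   2.9,   1.3]), np.float64(0.3135445713996887))
18 (array([623.2,   1. ,   6.4]), np.float64(0.427924782037735))
```

```bash
python3 chk.py; python3 plan.py 457.1,26.5,130,163.3 457.1,26.5,25.5,163.3
```

```text
top 275 56 [622.3  10.9  -4.5] 0.13
top 296 56 [447.7 220.2  -6.5] 0.09
top 275 56 [ 436.4 -390.7  -19.7] 0.21
top 290 56 [ 437.5 -443.9    2.8] 0.17
side 292 56 [444.1 215.9  -8.4] 0.16
side 449 84 [466.3 117.7  13.2] 0.17
side 364 56 [643.6  17.    5.1] 0.43
side 526 84 [454.8  24.1 -17.6] 0.15
side 432 56 [ 436.3 -389.4  -25.2] 0.51
side 435 56 [ 436.1 -442.3    1. ] 0.59
t 28.4 [625.2   9.2 129.2] rpy [ 1.800e+02 -1.000e-01  1.753e+02] gap 50.7 F [ 0.2 -0.3 -0.2]
to (457.1, 26.5, 130.0, 163.3) | turn [ 0.   -0.02  2.62] | shift [ 5.532 -1.059 -0.026]
to (457.1, 26.5, 25.5, 163.3) | turn [0. 0. 0.] | shift [ 0.    -0.     3.483]
```

Call:
apply_moves:
  deltas:
    - [0,0,0,0,0,0.873,0.6]
    - [0,0,0,0,0,0.873,0.6]
    - [0,0,0,0,0,0.873,0.6]

```text
time: 28.75
tool_pos: [624.6, 9.3, 128.0]
tcp_rot: [-180.0, -0.2, 163.2]
ft_force: [-0.2, 0.1, 0.6]
finger_gap: 51.2
grip_force: 0.0
```

Call:
apply_moves:
  deltas:
    - [0.79,-0.151,0,0,0,0,0.6]
    - [0.79,-0.151,0,0,0,0,0.6]
    - [0.79,-0.151,0,0,0,0,0.6]
    - [0.79,-0.151,0,0,0,0,0.6]
    - [0.79,-0.151,0,0,0,0,0.6]
    - [0.79,-0.151,0,0,0,0,0.6]
    - [0.79,-0.151,0,0,0,0,0.6]
    - [0,0,0,0,0,0,0.6]

```text
time: 29.75
tool_pos: [455.7, 26.7, 128.6]
tcp_rot: [-180.0, -0.2, 163.3]
ft_force: [-0.2, 0.2, 0.9]
finger_gap: 51.8
grip_force: 0.0
```

Call:
apply_moves:
  deltas:
    - [0,0,0.8,0,0,0,0.6]
    - [0,0,0.8,0,0,0,0.6]
    - [0,0,0.8,0,0,0,0.6]
    - [0,0,0.4,0,0,0,0.6]
    - [0,0,0,0,0,0,0.6]
    - [0,0,0,0,0,0,0.6]
    - [0,0,0,0,0,0,0.6]

```text
time: 30.62
tool_pos: [458.5, 26.5, 47.0]
tcp_rot: [180.0, 0.0, 163.3]
ft_force: [-0.6, 0.0, 0.3]
finger_gap: 51.3
grip_force: 0.0
```

```bash
python3 plan.py 457.1,26.5,25.5,163.3 457.1,26.5,100,175.4
```

```text
t 30.6 [458.5  26.5  47. ] rpy [180.    0.  163.3] gap 51.3 F [-0.6  0.   0.3]
to (457.1, 26.5, 25.5, 163.3) | turn [0.01 0.01 0.  ] | shift [ 0.045 -0.012  0.717]
to (457.1, 26.5, 100.0, 175.4) | turn [ 0.    0.   -2.64] | shift [ 0.     0.    -2.483]
```

Call:
apply_moves:
  deltas:
    - [0.02,0,0.36,0,0,0,0.6]
    - [0,0,0.36,0,0,0,0.6]
    - [0,0,0,0,0,0,0.6]
    - [0,0,0,0,0,0,0.6]
    - [0,0,0,0,0,0,0.6]
    - [0,0,0,0,0,0,0.6]
    - [0,0,0,0,0,0,0.6]
    - [0,0,0,0,0,0,0.6]

```text
time: 31.62
tool_pos: [457.0, 26.7, 24.5]
tcp_rot: [180.0, -0.0, 163.3]
ft_force: [0.4, -0.4, -1.0]
finger_gap: 51.4
grip_force: 0.0
```

```bash
python3 plan.py 457.1,26.5,25.5,163.3
```

```text
t 31.6 [457.   26.7  24.5] rpy [180.   -0.  163.3] gap 51.4 F [ 0.4 -0.4 -1. ]
to (457.1, 26.5, 25.5, 163.3) | turn [ 0.   -0.01  0.  ] | shift [-0.004 -0.006 -0.035]
```

Good. Raise 1 mm, grip, lift with turn.

Call:
apply_moves:
  deltas:
    - [0,0,-0.035,0,0,0,0.6]
    - [0,0,0,0,0,0,0.1]
    - [0,0,0,0,0,0,0.1]
    - [0,0,0,0,0,0,0.1]
    - [0,0,0,0,0,0,0.1]

```text
time: 32.25
tool_pos: [457.4, 26.7, 25.8]
tcp_rot: [180.0, -0.0, 163.3]
ft_force: [-0.9, -0.4, 4.6]
finger_gap: 30.9
grip_force: 51.1
```

Call:
apply_moves:
  deltas:
    - [0,0,-0.6,0,0,0,0.1]
    - [0,0,-0.9,0,0,0,0.1]
    - [0,0,-0.9,0,0,-0.88,0.1]
    - [0,0,0,0,0,-0.88,0.1]
    - [0,0,0,0,0,-0.88,0.1]
    - [0,0,0,0,0,0,0.1]
    - [0,0,0,0,0,0,0.1]

```text
time: 33.12
tool_pos: [456.7, 26.7, 97.0]
tcp_rot: [180.0, -0.1, 175.3]
ft_force: [-0.1, 0.1, -0.3]
finger_gap: 30.8
grip_force: 50.6
```

```bash
python3 plan.py 631.6,71.0,100,175.4 631.6,71,45,175.4
```

```text
t 33.1 [456.7  26.7  97. ] rpy [ 1.800e+02 -1.000e-01  1.753e+02] gap 30.8 F [-0.1  0.1 -0.3]
to (631.6, 71.0, 100.0, 175.4) | turn [ 0.   -0.02 -0.02] | shift [-5.693  1.941 -0.099]
to (631.6, 71.0, 45.0, 175.4) | turn [0. 0. 0.] | shift [ 0.    -0.     1.833]
```

Call:
apply_moves:
  deltas:
    - [-0.71,0.243,0,0,0,0,0.1]
    - [-0.71,0.243,0,0,0,0,0.1]
    - [-0.71,0.243,0,0,0,0,0.1]
    - [-0.71,0.243,0,0,0,0,0.1]
    - [-0.71,0.243,0,0,0,0,0.1]
    - [-0.71,0.243,0,0,0,0,0.1]
    - [-0.71,0.243,0,0,0,0,0.1]
    - [-0.71,0.243,0,0,0,0,0.1]

```text
time: 34.12
tool_pos: [632.0, 71.4, 96.7]
tcp_rot: [180.0, -0.1, 175.3]
ft_force: [0.5, -0.6, 0.1]
finger_gap: 30.6
grip_force: 50.5
```

Call:
apply_moves:
  deltas:
    - [0,0,0.6,0,0,0,0.1]
    - [0,0,0.6,0,0,0,0.1]
    - [0,0,0.45,0,0,0,0.1]
    - [0,0,0,0,0,0,0.1]
    - [0,0,0,0,0,0,0.1]
    - [0,0,0,0,0,0,0.1]
    - [0,0,0,0,0,0,0.1]
    - [0,0,0,0,0,0,0.1]

```text
time: 35.12
tool_pos: [631.7, 71.2, 48.2]
tcp_rot: [180.0, -0.0, 175.4]
ft_force: [-0.2, -0.9, 0.4]
finger_gap: 31.3
grip_force: 50.6
```

Call:
apply_moves:
  deltas:
    - [0,0,0,0,0,0,0.1]
    - [0,0,0,0,0,0,0.1]
    - [0,0,0,0,0,0,0.1]

```text
time: 35.5
tool_pos: [631.5, 71.2, 47.7]
tcp_rot: [180.0, -0.1, 175.4]
ft_force: [-0.6, 0.1, 0.1]
finger_gap: 30.7
grip_force: 50.6
```

```bash
python3 plan.py 631.6,71.0,35,175.4
```

```text
t 35.5 [631.5  71.2  47.7] rpy [ 1.800e+02 -1.000e-01  1.754e+02] gap 30.7 F [-0.6  0.1  0.1]
to (631.6, 71.0, 35.0, 175.4) | turn [ 0.01 -0.01  0.  ] | shift [-0.005 -0.006  0.424]
```

Call:
apply_moves:
  deltas:
    - [0,0,0.1,0,0,0,0.1]
    - [0,0,0.1,0,0,0,0.1]
    - [0,0,0.1,0,0,0,0.1]
    - [0,0,0,0,0,0,0.1]
    - [0,0,0,0,0,0,0.1]
    - [0,0,0,0,0,0,0.1]

```text
time: 36.25
tool_pos: [631.7, 71.2, 38.8]
tcp_rot: [180.0, -0.0, 175.4]
ft_force: [2.9, 0.1, -1.5]
finger_gap: 30.7
grip_force: 50.4
```

Call:
apply_moves:
  deltas:
    - [0,0,0.07,0,0,0,0.1]
    - [0,0,0.07,0,0,0,0.1]
    - [0,0,0.03,0,0,0,0.1]
    - [0,0,0,0,0,0,0.1]
    - [0,0,0,0,0,0,0.1]

```text
time: 36.88
tool_pos: [631.8, 71.2, 35.8]
tcp_rot: [180.0, -0.0, 175.4]
ft_force: [-6.9, -1.8, 16.9]
finger_gap: 30.8
grip_force: 52.6
```

Call:
apply_moves:
  deltas:
    - [0,0,0,0,0,0,0.5]
    - [0,0,0,0,0,0,0.5]
    - [0,0,0,0,0,0,0.5]
    - [0,0,-0.5,0,0,0,0.5]
    - [0,0,-0.9,0,0,0,0.5]
    - [0,0,-0.9,0,0,0,0.6]
    - [0,0,-0.9,0,0,0,0.6]
    - [0,0,0,0,0,0,0.6]

```text
time: 37.88
tool_pos: [634.0, 71.2, 134.1]
tcp_rot: [179.9, 0.3, 175.4]
ft_force: [0.4, -0.7, -0.5]
finger_gap: 51.2
grip_force: 0.0
```

```bash
python3 chk.py|grep side; python3 plan.py 469.0,121.5,120,192.8 469,121.5,25.5,192.8
```

```text
side 289 56 [444.1 215.9  -8.1] 0.18
side 752 84 [638.9  44.4 -67.9] 0.46
side 456 84 [466.6 118.1  12.8] 0.17
side 433 56 [ 436.8 -389.3  -24.2] 0.50
side 440 56 [ 437.6 -442.8    0.2] 0.57
t 38.0 [631.8  71.2 130.2] rpy [180.   -0.  175.4] gap 51.3 F [-0.3  0.3 -0.3]
to (469.0, 121.5, 120.0, 192.8) | turn [ 0.01  0.   -3.79] | shift [4.92  2.838 0.339]
to (469.0, 121.5, 25.5, 192.8) | turn [0. 0. 0.] | shift [ 0.   -0.    3.15]
```

Call:
apply_moves:
  deltas:
    - [0,0,0,0,0,-0.76,0.6]
    - [0,0,0,0,0,-0.76,0.6]
    - [0,0,0,0,0,-0.76,0.6]
    - [0,0,0,0,0,-0.76,0.6]
    - [0,0,0,0,0,-0.75,0.6]

```text
time: 38.6
tool_pos: [630.5, 71.1, 127.8]
tcp_rot: [179.9, -0.2, -167.1]
ft_force: [-0.3, 0.0, -0.3]
finger_gap: 51.3
grip_force: 0.0
```

Call:
apply_moves:
  deltas:
    - [0.703,0.405,0,0,0,0,0.6]
    - [0.703,0.405,0,0,0,0,0.6]
    - [0.703,0.405,0,0,0,0,0.6]
    - [0.703,0.405,0,0,0,0,0.6]
    - [0.703,0.405,0,0,0,0,0.6]
    - [0.703,0.405,0,0,0,0,0.6]
    - [0.703,0.405,0,0,0,0,0.6]
    - [0,0,0,0,0,0,0.6]

```text
time: 39.6
tool_pos: [466.7, 121.7, 128.4]
tcp_rot: [179.9, -0.2, -167.2]
ft_force: [-0.6, 0.1, 0.2]
finger_gap: 51.2
grip_force: 0.0
```

Call:
apply_moves:
  deltas:
    - [0,0,0.8,0,0,0,0.6]
    - [0,0,0.8,0,0,0,0.6]
    - [0,0,0.8,0,0,0,0.6]
    - [0,0,0.4,0,0,0,0.6]
    - [0,0,0,0,0,0,0.6]
    - [0,0,0,0,0,0,0.6]
    - [0,0,0,0,0,0,0.6]
    - [0,0,0,0,0,0,0.6]

```text
time: 40.6
tool_pos: [469.3, 121.6, 46.6]
tcp_rot: [180.0, 0.0, -167.2]
ft_force: [0.6, 0.1, -0.4]
finger_gap: 51.1
grip_force: 0.0
```

Call:
apply_moves:
  deltas:
    - [0,0,0,0,0,0,0.6]
    - [0,0,0,0,0,0,0.6]
    - [0,0,0,0,0,0,0.6]

```text
time: 40.98
tool_pos: [468.7, 121.5, 45.9]
tcp_rot: [180.0, -0.0, -167.2]
ft_force: [-0.9, -0.1, -0.0]
finger_gap: 51.5
grip_force: 0.0
```

```bash
python3 plan.py 469,121.5,25.5,192.8
```

```text
t 41.0 [468.7 121.5  45.9] rpy [ 180.    -0.  -167.2] gap 51.5 F [-0.9 -0.1 -0. ]
to (469.0, 121.5, 25.5, 192.8) | turn [ 0.01 -0.01 -0.  ] | shift [-0.01  -0.001  0.679]
```

Call:
apply_moves:
  deltas:
    - [-0.01,0,0.34,0,0,0,0.6]
    - [0,0,0.34,0,0,0,0.6]
    - [0,0,0,0,0,0,0.6]
    - [0,0,0,0,0,0,0.6]
    - [0,0,0,0,0,0,0.6]
    - [0,0,0,0,0,0,0.6]
    - [0,0,0,0,0,0,0.6]

```text
time: 41.85
tool_pos: [469.2, 121.6, 25.7]
tcp_rot: [180.0, -0.0, -167.2]
ft_force: [0.2, -1.0, -0.3]
finger_gap: 51.3
grip_force: 0.0
```

Call:
apply_moves:
  deltas:
    - [0,0,0,0,0,0,0.1]
    - [0,0,0,0,0,0,0.1]
    - [0,0,0,0,0,0,0.1]
    - [0,0,0,0,0,0,0.1]
    - [0,0,0,0,0,0,0.1]

```text
time: 42.48
tool_pos: [469.4, 121.6, 25.8]
tcp_rot: [180.0, -0.0, -167.2]
ft_force: [0.3, -0.1, 5.3]
finger_gap: 31.0
grip_force: 51.2
```

Call:
apply_moves:
  deltas:
    - [0,0,-0.6,0,0,0,0.1]
    - [0,0,-0.9,0,0,0,0.1]
    - [0,0,-0.9,0,0,0.76,0.1]
    - [0,0,0,0,0,0.76,0.1]
    - [0,0,0,0,0,0.76,0.1]
    - [0,0,0,0,0,0.76,0.1]
    - [0,0,0,0,0,0.76,0.1]
    - [0,0,0,0,0,0,0.1]

```text
time: 43.48
tool_pos: [468.5, 121.4, 96.8]
tcp_rot: [180.0, -0.1, 175.4]
ft_force: [-0.3, -0.5, -0.5]
finger_gap: 30.8
grip_force: 50.6
```

Call:
apply_moves:
  deltas:
    - [0,0,0,0,0,0,0.1]
    - [0,0,0,0,0,0,0.1]

```text
time: 43.72
tool_pos: [468.9, 121.5, 97.3]
tcp_rot: [180.0, -0.1, 175.4]
ft_force: [-0.6, 0.1, -0.4]
finger_gap: 31.0
grip_force: 50.6
```

```bash
python3 plan.py 636.8,132.9,100,175.4 636.8,132.9,45,175.4
```

```text
t 43.7 [468.9 121.5  97.3] rpy [ 1.800e+02 -1.000e-01  1.754e+02] gap 31.0 F [-0.6  0.1 -0.4]
to (636.8, 132.9, 100.0, 175.4) | turn [ 0.   -0.02  0.  ] | shift [-5.547  0.828 -0.09 ]
to (636.8, 132.9, 45.0, 175.4) | turn [0. 0. 0.] | shift [ 0.    -0.     1.833]
```

Call:
apply_moves:
  deltas:
    - [-0.693,0.103,0,0,0,0,0.1]
    - [-0.693,0.103,0,0,0,0,0.1]
    - [-0.693,0.103,0,0,0,0,0.1]
    - [-0.693,0.103,0,0,0,0,0.1]
    - [-0.693,0.103,0,0,0,0,0.1]
    - [-0.693,0.103,0,0,0,0,0.1]
    - [-0.693,0.103,0,0,0,0,0.1]
    - [-0.693,0.103,0,0,0,0,0.1]

```text
time: 44.72
tool_pos: [637.4, 132.8, 97.0]
tcp_rot: [180.0, -0.1, 175.4]
ft_force: [0.1, 0.1, -0.5]
finger_gap: 30.8
grip_force: 50.6
```

Call:
apply_moves:
  deltas:
    - [0,0,0.6,0,0,0,0.1]
    - [0,0,0.6,0,0,0,0.1]
    - [0,0,0.45,0,0,0,0.1]
    - [0,0,0,0,0,0,0.1]
    - [0,0,0,0,0,0,0.1]
    - [0,0,0,0,0,0,0.1]
    - [0,0,0,0,0,0,0.1]
    - [0,0,0,0,0,0,0.1]

```text
time: 45.72
tool_pos: [637.0, 132.8, 48.2]
tcp_rot: [180.0, -0.0, 175.4]
ft_force: [0.6, -1.1, -0.2]
finger_gap: 30.6
grip_force: 50.7
```

Call:
apply_moves:
  deltas:
    - [0,0,0,0,0,0,0.1]
    - [0,0,0,0,0,0,0.1]
    - [0,0,0,0,0,0,0.1]

```text
time: 46.1
tool_pos: [636.8, 132.7, 47.8]
tcp_rot: [180.0, -0.1, 175.4]
ft_force: [0.1, -0.9, -0.4]
finger_gap: 31.0
grip_force: 50.7
```

```bash
python3 plan.py 636.8,132.9,35,175.4
```

```text
t 46.1 [636.8 132.7  47.8] rpy [ 1.800e+02 -1.000e-01  1.754e+02] gap 31.0 F [ 0.1 -0.9 -0.4]
to (636.8, 132.9, 35.0, 175.4) | turn [ 0.   -0.01 -0.01] | shift [-0.001  0.006  0.426]
```

Call:
apply_moves:
  deltas:
    - [0,0,0.1,0,0,0,0.1]
    - [0,0,0.1,0,0,0,0.1]
    - [0,0,0.1,0,0,0,0.1]
    - [0,0,0,0,0,0,0.1]
    - [0,0,0,0,0,0,0.1]
    - [0,0,0,0,0,0,0.1]

```text
time: 46.85
tool_pos: [637.1, 132.7, 38.8]
tcp_rot: [180.0, -0.0, 175.4]
ft_force: [5.2, 1.0, -3.5]
finger_gap: 30.6
grip_force: 50.3
```

Call:
apply_moves:
  deltas:
    - [0,0,0.05,0,0,0,0.1]
    - [0,0,0.05,0,0,0,0.1]
    - [0,0,0.05,0,0,0,0.1]
    - [0,0,0,0,0,0,0.1]
    - [0,0,0,0,0,0,0.1]

```text
time: 47.48
tool_pos: [637.3, 132.8, 35.8]
tcp_rot: [180.0, 0.0, 175.4]
ft_force: [-1.5, -1.0, 10.5]
finger_gap: 30.8
grip_force: 51.9
```

Call:
apply_moves:
  deltas:
    - [0,0,0,0,0,0,0.5]
    - [0,0,0,0,0,0,0.5]
    - [0,0,0,0,0,0,0.5]
    - [0,0,-0.5,0,0,0,0.5]
    - [0,0,-0.9,0,0,0,0.5]
    - [0,0,-0.9,0,0,0,0.6]
    - [0,0,-0.9,0,0,0,0.6]
    - [0,0,0,0,0,0,0.6]

```text
time: 48.48
tool_pos: [639.2, 133.0, 134.8]
tcp_rot: [179.9, 0.3, 175.4]
ft_force: [0.1, 0.3, -0.6]
finger_gap: 51.4
grip_force: 0.0
```

```bash
python3 chk.py|grep side; python3 plan.py 447.0,219.8,130,173.5 447,219.8,25.5,173.5
```

```text
side 1144 84 [638.9  85.1 -36.3] 0.67
side 294 56 [444.5 215.8  -7.8] 0.15
side 434 56 [ 435.4 -388.8  -25.8] 0.50
side 444 84 [ 452.8 -442.     2.4] 1.19
t 48.6 [637.  132.7 130.8] rpy [180.   -0.  175.4] gap 51.0 F [-0.8  0.5 -0.8]
to (447.0, 219.8, 130.0, 173.5) | turn [ 0.01 -0.    0.41] | shift [6.622 2.166 0.027]
to (447.0, 219.8, 25.5, 173.5) | turn [0. 0. 0.] | shift [ 0.    -0.     3.483]
```

Call:
apply_moves:
  deltas:
    - [0,0,0,0,0,0.41,0.6]
    - [0.83,0.27,0,0,0,0,0.6]
    - [0.83,0.27,0,0,0,0,0.6]
    - [0.83,0.27,0,0,0,0,0.6]
    - [0.83,0.27,0,0,0,0,0.6]
    - [0.83,0.27,0,0,0,0,0.6]
    - [0.83,0.27,0,0,0,0,0.6]
    - [0.83,0.27,0,0,0,0,0.6]

```text
time: 49.58
tool_pos: [468.5, 208.8, 129.2]
tcp_rot: [-180.0, -0.2, 173.4]
ft_force: [-0.9, 0.3, -0.1]
finger_gap: 51.5
grip_force: 0.0
```

Call:
apply_moves:
  deltas:
    - [0.83,0.27,0,0,0,0,0.6]
    - [0,0,0.8,0,0,0,0.6]
    - [0,0,0.8,0,0,0,0.6]
    - [0,0,0.8,0,0,0,0.6]
    - [0,0,0.8,0,0,0,0.6]
    - [0,0,0.2,0,0,0,0.6]
    - [0,0,0,0,0,0,0.6]
    - [0,0,0,0,0,0,0.6]

```text
time: 50.58
tool_pos: [446.9, 220.0, 29.5]
tcp_rot: [179.9, 0.0, 173.5]
ft_force: [0.6, 0.9, -0.4]
finger_gap: 50.8
grip_force: 0.0
```

Call:
apply_moves:
  deltas:
    - [0,0,0,0,0,0,0.1]
    - [0,0,0,0,0,0,0.1]
    - [0,0,0,0,0,0,0.1]
    - [0,0,0,0,0,0,0.1]
    - [0,0,-0.6,0,0,0,0.1]
    - [0,0,-0.9,0,0,0,0.1]
    - [0,0,-0.9,0,0,0,0.1]
    - [0,0,-0.9,0,0,0,0.1]

```text
time: 51.58
tool_pos: [446.3, 219.6, 129.5]
tcp_rot: [180.0, -0.0, 173.5]
ft_force: [0.4, -1.0, 0.2]
finger_gap: 30.9
grip_force: 50.3
```

Call:
apply_moves:
  deltas:
    - [0,0,-0.8,0,0,0,0.1]
    - [0,0,0,0,0,0,0.1]

```text
time: 51.82
tool_pos: [447.9, 220.3, 154.8]
tcp_rot: [179.8, 0.2, 173.5]
ft_force: [-0.6, 0.3, 0.3]
finger_gap: 31.0
grip_force: 50.3
```

```bash
python3 plan.py 440,-348,150,173.5
```

```text
t 51.8 [447.9 220.3 154.8] rpy [179.8   0.2 173.5] gap 31.0 F [-0.6  0.3  0.3]
to (440.0, -348.0, 150.0, 173.5) | turn [ 0.03  0.05 -0.  ] | shift [ -1.881 -18.851   0.159]
```

Call:
apply_moves:
  deltas:
    - [-0.09,-0.9,0,0,0,0,0.1]
    - [-0.09,-0.9,0,0,0,0,0.1]
    - [-0.09,-0.9,0,0,0,0,0.1]
    - [-0.09,-0.9,0,0,0,0,0.1]
    - [-0.09,-0.9,0,0,0,0,0.1]
    - [-0.09,-0.9,0,0,0,0,0.1]
    - [-0.09,-0.9,0,0,0,0,0.1]
    - [-0.09,-0.9,0,0,0,0,0.1]

```text
time: 52.82
tool_pos: [442.4, 1.8, 150.5]
tcp_rot: [180.0, -0.1, 173.5]
ft_force: [0.5, 0.7, -0.9]
finger_gap: 30.3
grip_force: 50.3
```

Call:
apply_moves:
  deltas:
    - [-0.09,-0.9,0,0,0,0,0.1]
    - [-0.09,-0.9,0,0,0,0,0.1]
    - [-0.09,-0.9,0,0,0,0,0.1]
    - [-0.09,-0.9,0,0,0,0,0.1]
    - [-0.09,-0.9,0,0,0,0,0.1]
    - [-0.09,-0.9,0,0,0,0,0.1]
    - [-0.09,-0.9,0,0,0,0,0.1]
    - [-0.09,-0.9,0,0,0,0,0.1]

```text
time: 53.82
tool_pos: [439.5, -215.0, 150.3]
tcp_rot: [179.9, -0.1, 173.5]
ft_force: [-1.0, -0.5, 0.1]
finger_gap: 30.8
grip_force: 50.3
```

Call:
apply_moves:
  deltas:
    - [-0.09,-0.9,0,0,0,0,0.1]
    - [-0.09,-0.9,0,0,0,0,0.1]
    - [-0.09,-0.9,0,0,0,0,0.1]
    - [-0.09,-0.9,0,0,0,0,0.1]
    - [-0.09,-0.85,0,0,0,0,0.1]
    - [0,0,0,0,0,0,0.1]

```text
time: 54.58
tool_pos: [437.7, -349.6, 150.2]
tcp_rot: [179.9, -0.1, 173.4]
ft_force: [0.2, 0.4, 0.2]
finger_gap: 30.8
grip_force: 50.3
```

Call:
apply_moves:
  deltas:
    - [0,0,0.75,0,0,0,0.1]
    - [0,0,0.75,0,0,0,0.1]
    - [0,0,0.75,0,0,0,0.1]
    - [0,0,0.65,0,0,0,0.1]
    - [0,0,0,0,0,0,0.1]
    - [0,0,0,0,0,0,0.48]
    - [0,0,0,0,0,0,0.48]
    - [0,0,0,0,0,0,0.48]

```text
time: 55.58
tool_pos: [438.9, -349.1, 65.2]
tcp_rot: [-180.0, 0.0, 173.5]
ft_force: [-0.8, -0.1, 0.3]
finger_gap: 40.9
grip_force: 0.0
```

Call:
apply_moves:
  deltas:
    - [0,0,-0.8,0,0,0,0.48]
    - [0,0,-0.8,0,0,0,0.48]
    - [0,0,-0.8,0,0,0,0.48]
    - [0,0,-0.8,0,0,0,0.48]
    - [0,0,-0.8,0,0,0,0.48]
    - [0,0,0,0,0,0,0.48]

```text
time: 56.32
tool_pos: [439.8, -349.9, 187.2]
tcp_rot: [-179.8, 0.2, 173.5]
ft_force: [-0.3, 0.8, 0.5]
finger_gap: 40.7
grip_force: 0.0
```

```bash
python3 - <<'E'
from h import *
np.set_printoptions(precision=1,suppress=True)
im={n:snapshot(n) for n in('top','side')}
for n in im: cv2.imwrite(f'pics/{n}5.png',im[n][:,:,::-1])
for n in im:
    fm=fixmask(n,im[n],120); print('fix',n,fit({n:fm},FIX,[632,40,-4.6]))
    b=min(blobs(hsvmask(im[n],*WHITE),1000),key=lambda t:np.hypot(*(t[2]-proj(n,[[495,377,0]])[0])))
    m=filled(cv2.morphologyEx(b[0].astype(np.uint8),cv2.MORPH_CLOSE,np.ones((5,5)))); print('cov',n,fit({n:m},[box(100,332,0,5)],[496,378,-86]))
    # dark handle/hole blobs inside cover in top
t=im['top']; o=np.hstack([cv2.resize(t[98:158,176:312],None,fx=4,fy=4,interpolation=2)[:240], cv2.resize(t[160:240,360:455],None,fx=2.6,fy=3,interpolation=2)[:240]])
c=cv2.resize(np.rot90(t[114:242,98:152]),None,fx=4.5,fy=4.5,interpolation=2)
O=np.zeros((500,800,3),np.uint8); O[:240,:o.shape[1]]=o[:,:800]; O[250:250+c.shape[0],:c.shape[1]]=c; cv2.imwrite('pics/ck5.png',O[:,:,::-1])
E
python3 plan.py 496,378,150,184
```

```text
fix top (array([632.5,  40.3,  -4.8]), np.float64(0.02261916920542717))
cov top (array([498.2, 380.1, -85.6]), np.float64(0.021762995049357414))
fix side (array([634.5,  79.5,  -5.3]), np.float64(0.4024043381214142))
cov side (array([494.3, 376.1, -85.7]), np.float64(0.07188773155212402))
t 56.4 [ 438.5 -348.7  184.1] rpy [180.   -0.  173.5] gap 40.6 F [-0.2 -0.3 -0.7]
to (496.0, 378.0, 150.0, 184.0) | turn [ 0.   -0.01 -2.29] | shift [-3.6   24.03   1.137]
```

View pics/ck5.png

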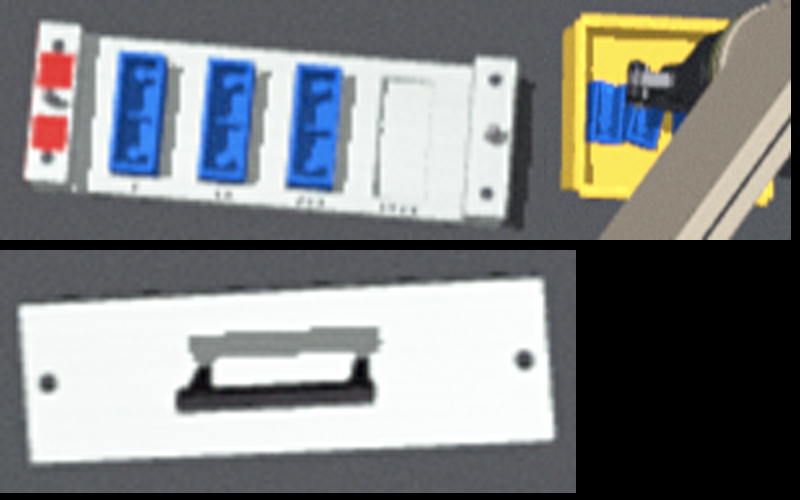

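Call:
apply_moves:
  deltas:
    - [0,0,0,0,0,-0.793,0.5]
    - [0,0,0,0,0,-0.793,0.5]
    - [0,0,0,0,0,-0.793,0.5]

```text
time: 56.8
tool_pos: [437.9, -348.0, 182.4]
tcp_rot: [179.9, -0.1, -175.5]
ft_force: [0.9, 0.2, -0.2]
finger_gap: 42.6
grip_force: 0.0
```

Call:
apply_moves:
  deltas:
    - [-0.141,0.89,0,0,0,0,0.5]
    - [-0.141,0.89,0,0,0,0,0.5]
    - [-0.141,0.89,0,0,0,0,0.5]
    - [-0.141,0.89,0,0,0,0,0.5]
    - [-0.141,0.89,0,0,0,0,0.5]
    - [-0.141,0.89,0,0,0,0,0.5]
    - [-0.141,0.89,0,0,0,0,0.5]
    - [-0.141,0.89,0,0,0,0,0.5]

```text
time: 57.8
tool_pos: [455.1, -131.9, 182.8]
tcp_rot: [179.9, -0.2, -175.6]
ft_force: [0.3, -0.6, -0.2]
finger_gap: 42.6
grip_force: 0.0
```

Call:
apply_moves:
  deltas:
    - [-0.141,0.89,0,0,0,0,0.5]
    - [-0.141,0.89,0,0,0,0,0.5]
    - [-0.141,0.89,0,0,0,0,0.5]
    - [-0.141,0.89,0,0,0,0,0.5]
    - [-0.141,0.89,0,0,0,0,0.5]
    - [-0.141,0.89,0,0,0,0,0.5]
    - [-0.141,0.89,0,0,0,0,0.5]
    - [-0.141,0.89,0,0,0,0,0.5]

```text
time: 58.8
tool_pos: [472.4, 83.3, 182.8]
tcp_rot: [180.0, -0.2, -175.6]
ft_force: [-0.6, 0.3, 0.0]
finger_gap: 42.9
grip_force: 0.0
```

Call:
apply_moves:
  deltas:
    - [-0.141,0.89,0,0,0,0,0.5]
    - [-0.141,0.89,0,0,0,0,0.5]
    - [-0.141,0.89,0,0,0,0,0.5]
    - [-0.141,0.89,0,0,0,0,0.5]
    - [-0.141,0.89,0,0,0,0,0.5]
    - [-0.141,0.89,0,0,0,0,0.5]
    - [-0.141,0.89,0,0,0,0,0.5]
    - [-0.141,0.89,0,0,0,0,0.5]

```text
time: 59.8
tool_pos: [489.9, 298.5, 182.7]
tcp_rot: [-180.0, -0.2, -175.6]
ft_force: [0.1, -0.3, 0.3]
finger_gap: 42.8
grip_force: 0.0
```

Call:
apply_moves:
  deltas:
    - [-0.141,0.89,0,0,0,0,0.5]
    - [-0.141,0.89,0,0,0,0,0.5]
    - [-0.141,0.89,0,0,0,0,0.5]
    - [0,0,0.8,0,0,0,0.5]
    - [0,0,0.8,0,0,0,0.5]
    - [0,0,0.8,0,0,0,0.5]
    - [0,0,0,0,0,0,0.5]
    - [0,0,0,0,0,0,0.5]

```text
time: 60.8
tool_pos: [497.1, 378.9, 112.7]
tcp_rot: [180.0, -0.1, -175.6]
ft_force: [0.2, 0.6, 0.9]
finger_gap: 42.4
grip_force: 0.0
```

```bash
python3 plan.py 497,379,40,184.4;  python3 - <<'E'
from h import *
b=min(blobs(hsvmask(snapshot('side'),*WHITE),1000),key=lambda t:np.hypot(*(t[2]-proj('side',[[495,377,0]])[0])))
print(b[1],b[2])
E
```

```text
t 60.8 [497.1 378.9 112.7] rpy [ 1.800e+02 -1.000e-01 -1.756e+02] gap 42.4 F [0.2 0.6 0.9]
to (497.0, 379.0, 40.0, 184.4) | turn [ 0.01 -0.01 -0.  ] | shift [0.003 0.004 2.423]
[ 153  119  107   48 1833] [204.82378614 142.69667212]
```

Call:
apply_moves:
  deltas:
    - [0,0,0.7,0,0,0,0.5]
    - [0,0,0.7,0,0,0,0.5]
    - [0,0,0.7,0,0,0,0.5]
    - [0,0,0.3,0,0,0,0.5]
    - [0,0,0,0,0,0,0.5]
    - [0,0,0,0,0,0,0.5]
    - [0,0,0,0,0,0,0.5]
    - [0,0,0,0,0,0,0.5]

```text
time: 61.85
tool_pos: [497.5, 379.2, 41.4]
tcp_rot: [179.9, 0.0, -175.6]
ft_force: [0.2, -0.4, -0.6]
finger_gap: 42.5
grip_force: 0.0
```

Call:
apply_moves:
  deltas:
    - [0,0,0,0,0,0,0]
    - [0,0,0,0,0,0,0]
    - [0,0,0,0,0,0,0]
    - [0,0,0,0,0,0,0]
    - [0,0,0,0,0,0,0]
    - [0,0,0,0,0,0,0]
  grip_force: 90

```text
time: 62.6
tool_pos: [497.2, 378.9, 41.0]
tcp_rot: [180.0, -0.0, -175.6]
ft_force: [-1.6, -1.8, 4.7]
finger_gap: 11.9
grip_force: 89.0
```

Call:
apply_moves:
  deltas:
    - [0,0,-0.3,0,0,0,0]
    - [0,0,-0.6,0,0,0,0]
    - [0,0,-0.8,0,0,0,0]
    - [0,0,-0.8,0,0,0,0]
    - [0,0,-0.8,0,0,0,0]
    - [0,0,-0.7,0,0,0,0]
    - [0,0,0,0,0,0,0]
    - [0,0,0,0,0,0,0]

```text
time: 63.6
tool_pos: [496.7, 378.6, 159.7]
tcp_rot: [-180.0, -0.1, -175.6]
ft_force: [0.3, -0.0, -8.0]
finger_gap: 12.3
grip_force: 88.2
```

```bash
python3 plan.py 497,379,160,85.4 629.4,40.2,160,85.4
```

```text
t 63.6 [496.7 378.6 159.7] rpy [-1.800e+02 -1.000e-01 -1.756e+02] gap 12.3 F [ 0.3 -0.  -8. ]
to (497.0, 379.0, 160.0, 85.4) | turn [-2.00e-02 -2.00e-02  2.16e+01] | shift [ 0.014  0.008 -0.012]
to (629.4, 40.2, 160.0, 85.4) | turn [0. 0. 0.] | shift [-10.903   5.305   0.   ]
```

Call:
apply_moves:
  deltas:
    - [0,0,0,0,0,0.4,0]
    - [0,0,0,0,0,0.8,0]
    - [0,0,0,0,0,0.8,0]
    - [0,0,0,0,0,0.8,0]
    - [0,0,0,0,0,0.8,0]
    - [0,0,0,0,0,0.8,0]
    - [0,0,0,0,0,0.8,0]
    - [0,0,0,0,0,0.8,0]

```text
time: 64.6
tool_pos: [496.6, 378.5, 159.2]
tcp_rot: [-179.9, -0.1, 156.7]
ft_force: [-0.3, -0.8, -6.6]
finger_gap: 12.6
grip_force: 88.2
```

Call:
apply_moves:
  deltas:
    - [0,0,0,0,0,0.8,0]
    - [0,0,0,0,0,0.8,0]
    - [0,0,0,0,0,0.8,0]
    - [0,0,0,0,0,0.8,0]
    - [0,0,0,0,0,0.8,0]
    - [0,0,0,0,0,0.8,0]
    - [0,0,0,0,0,0.8,0]
    - [0,0,0,0,0,0.8,0]

```text
time: 65.6
tool_pos: [496.6, 378.5, 159.2]
tcp_rot: [-179.9, -0.1, 127.4]
ft_force: [0.3, 0.2, -6.4]
finger_gap: 11.9
grip_force: 88.2
```

Call:
apply_moves:
  deltas:
    - [0,0,0,0,0,0.8,0]
    - [0,0,0,0,0,0.8,0]
    - [0,0,0,0,0,0.8,0]
    - [0,0,0,0,0,0.8,0]
    - [0,0,0,0,0,0.8,0]
    - [0,0,0,0,0,0.8,0]
    - [0,0,0,0,0,0.8,0]
    - [0,0,0,0,0,0.8,0]

```text
time: 66.6
tool_pos: [496.6, 378.5, 159.2]
tcp_rot: [-179.8, 0.0, 98.0]
ft_force: [0.0, 0.2, -6.2]
finger_gap: 12.1
grip_force: 88.2
```

Call:
apply_moves:
  deltas:
    - [0,0,0,0,0,0.8,0]
    - [0,0,0,0,0,0.8,0]
    - [0,0,0,0,0,0.8,0]
    - [0,0,0,0,0,0.4,0]
    - [0,0,0,0,0,0,0]
    - [0,0,0,0,0,0,0]
    - [0,0,0,0,0,0,0]

```text
time: 67.47
tool_pos: [497.2, 378.9, 160.5]
tcp_rot: [-179.9, -0.0, 85.4]
ft_force: [0.1, 0.5, -6.7]
finger_gap: 12.2
grip_force: 88.1
```

```bash
python3 plan.py 629.4,40.2,160,85.3
```

```text
t 67.5 [497.2 378.9 160.5] rpy [-179.9   -0.    85.4] gap 12.2 F [ 0.1  0.5 -6.7]
to (629.4, 40.2, 160.0, 85.3) | turn [-0.01 -0.    0.02] | shift [-10.891   5.318   0.018]
```

Call:
apply_moves:
  deltas:
    - [-0.4,0.19,0,0,0,0.02,0]
    - [-0.778,0.38,0,0,0,0,0]
    - [-0.778,0.38,0,0,0,0,0]
    - [-0.778,0.38,0,0,0,0,0]
    - [-0.778,0.38,0,0,0,0,0]
    - [-0.778,0.38,0,0,0,0,0]
    - [-0.778,0.38,0,0,0,0,0]
    - [-0.778,0.38,0,0,0,0,0]

```text
time: 68.47
tool_pos: [568.4, 195.3, 160.5]
tcp_rot: [-180.0, -0.0, 85.3]
ft_force: [-0.2, -0.5, -6.2]
finger_gap: 12.3
grip_force: 88.1
```

Call:
apply_moves:
  deltas:
    - [-0.778,0.38,0,0,0,0,0]
    - [-0.778,0.38,0,0,0,0,0]
    - [-0.778,0.38,0,0,0,0,0]
    - [-0.778,0.38,0,0,0,0,0]
    - [-0.778,0.38,0,0,0,0,0]
    - [-0.778,0.38,0,0,0,0,0]
    - [-0.38,0.19,0,0,0,0,0]
    - [0,0,0,0,0,0,0]

```text
time: 69.47
tool_pos: [629.5, 39.1, 160.3]
tcp_rot: [-179.9, -0.0, 85.2]
ft_force: [-0.3, 0.4, -5.4]
finger_gap: 12.3
grip_force: 88.2
```

Call:
apply_moves:
  deltas:
    - [0,0,0.5,0,0,0,0]
    - [0,0,0.5,0,0,0,0]
    - [0,0,0.4,0,0,0,0]
    - [0,0,0,0,0,0,0]
    - [0,0,0,0,0,0,0]
    - [0,0,0,0,0,0,0]
    - [0,0,0,0,0,0,0]
    - [0,0,0,0,0,0,0]

```text
time: 70.47
tool_pos: [629.6, 40.1, 118.6]
tcp_rot: [-180.0, -0.0, 85.3]
ft_force: [0.3, 0.7, -5.6]
finger_gap: 12.4
grip_force: 88.1
```

```bash
python3 plan.py 629.4,40.2,100,85.3;python3 - <<'E'
from h import *
s=snapshot('side');t=snapshot('top')
cv2.imwrite('pics/s7.png',s[:,:,::-1]);cv2.imwrite('pics/t7.png',t[:,:,::-1])
o=np.hstack([s[110:250,230:370],t[80:220,175:315]]); cv2.imwrite('pics/c7.png',cv2.resize(o,None,fx=2.8,fy=2.8,interpolation=cv2.INTER_CUBIC)[:,:,::-1])
E
```

```text
t 70.5 [629.6  40.1 118.6] rpy [-180.    -0.    85.3] gap 12.4 F [ 0.3  0.7 -5.6]
to (629.4, 40.2, 100.0, 85.3) | turn [-0.   -0.01 -0.  ] | shift [ 0.003 -0.007  0.621]
```

View pics/c7.png

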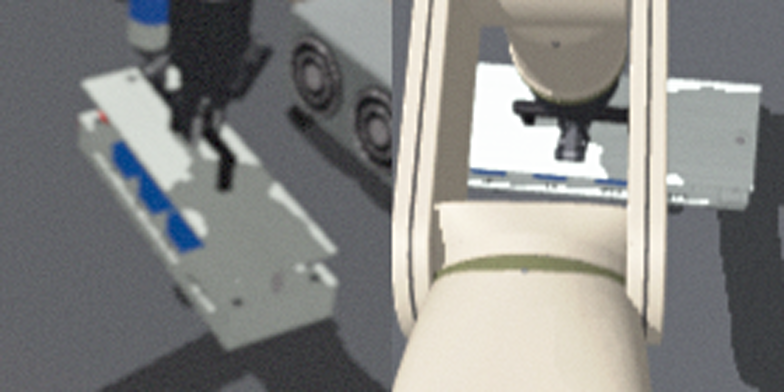

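Call:
apply_moves:
  deltas:
    - [0,0,0.1,0,0,0,0]
    - [0,0,0.1,0,0,0,0]
    - [0,0,0.1,0,0,0,0]
    - [0,0,0.07,0,0,0,0]
    - [0,0,0.07,0,0,0,0]
    - [0,0,0,0,0,0,0]
    - [0,0,0,0,0,0,0]
    - [0,0,0,0,0,0,0]

```text
time: 71.58
tool_pos: [629.5, 40.1, 105.2]
tcp_rot: [-180.0, -0.0, 85.3]
ft_force: [0.2, -0.7, -6.6]
finger_gap: 12.4
grip_force: 88.2
```

Call:
apply_moves:
  deltas:
    - [0,0,0.05,0,0,0,0]
    - [0,0,0.05,0,0,0,0]
    - [0,0,0.05,0,0,0,0]
    - [0,0,0.05,0,0,0,0]
    - [0,0,0,0,0,0,0]
    - [0,0,0,0,0,0,0]

```text
time: 72.32
tool_pos: [629.4, 40.1, 99.1]
tcp_rot: [-179.9, -0.0, 85.3]
ft_force: [0.2, -0.3, -6.8]
finger_gap: 12.1
grip_force: 88.2
```

Call:
apply_moves:
  deltas:
    - [0,0,0.1,0,0,0,0]
    - [0,0,0.1,0,0,0,0]
    - [0,0,0.1,0,0,0,0]
    - [0,0,0.1,0,0,0,0]
    - [0,0,0,0,0,0,0]
    - [0,0,0,0,0,0,0]

```text
time: 73.08
tool_pos: [629.3, 40.0, 87.0]
tcp_rot: [-179.9, -0.0, 85.3]
ft_force: [0.7, -1.2, -7.3]
finger_gap: 12.6
grip_force: 88.1
```

Call:
apply_moves:
  deltas:
    - [0,0,0.05,0,0,0,0]
    - [0,0,0.05,0,0,0,0]
    - [0,0,0.05,0,0,0,0]
    - [0,0,0.03,0,0,0,0]
    - [0,0,0,0,0,0,0]
    - [0,0,0,0,0,0,0]

```text
time: 73.82
tool_pos: [629.5, 40.1, 82.5]
tcp_rot: [-180.0, -0.0, 85.3]
ft_force: [-4.7, -0.6, 5.1]
finger_gap: 12.6
grip_force: 89.6
```

Call:
apply_moves:
  deltas:
    - [0,0,0,0,0,0,0.25]
    - [0,0,0,0,0,0,0.4]
    - [0,0,0,0,0,0,0.5]
    - [0,0,0,0,0,0,0.5]
    - [0,0,-0.5,0,0,0,0.5]
    - [0,0,-0.9,0,0,0,0.5]
    - [0,0,-0.9,0,0,0,0.5]
    - [0,0,-0.7,0,0,0,0.5]

```text
time: 74.82
tool_pos: [630.2, 40.1, 174.3]
tcp_rot: [179.9, -0.0, 85.3]
ft_force: [0.2, 0.1, -0.6]
finger_gap: 42.9
grip_force: 0.0
```

```bash
python3 plan.py 596,-328,170,85.3;python3 - <<'E'
from h import *
np.set_printoptions(precision=1,suppress=True)
s=snapshot('side'); cv2.imwrite('pics/s8.png',s[:,:,::-1])
cv2.imwrite('pics/c8.png',cv2.resize(s[125:295,245:415],None,fx=3.5,fy=3.5,interpolation=cv2.INTER_CUBIC)[:,:,::-1])
# green button: biggest dark-green disc, from first pictures
for n,c in(('top',(380.5,137.4)),): print(unproj(n,*c,80))
im=cv2.imread('pics/side0.png')[:,:,::-1]; m=hsvmask(im,*GREEN)[250:285,360:405]
for r in m: print(''.join('#' if v else '.' for v in r))
E
```

```text
t 74.8 [630.2  40.1 174.3] rpy [179.9  -0.   85.3] gap 42.9 F [ 0.2  0.1 -0.6]
to (596.0, -328.0, 170.0, 85.3) | turn [ 0.02 -0.01 -0.  ] | shift [-12.322  -0.129   0.144]
[ 593.2 -325.5   80. ]
.............................................
.............................................
.............................................
.............................................
.............................................
.............................................
........................###..................
.......................#####.................
.......................#######...............
.......................########..............
..............##################.............
............#####################............
...........#######################...........
...........###############.########..........
...........###############..########.........
...........###############...#########.......
...........###############.....#######.......
............##############......######.......
............#############.........###........
.............############....................
..............##########.....................
...............#########.....................
..................##.........................
.............................................
.............................................
.............................................
.............................................
.............................................
.............................................
.............................................
.............................................
.............................................
.............................................
.............................................
.............................................
```

View pics/c8.png

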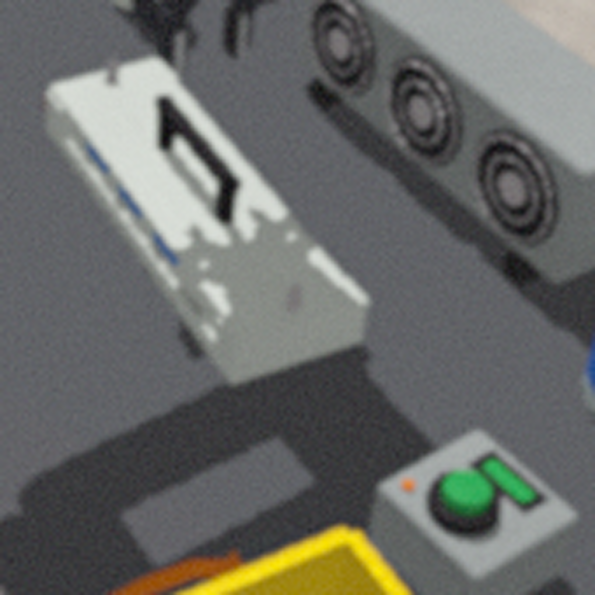

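Call:
apply_moves:
  deltas:
    - [-0.876,-0.016,0,0,0,0,0]
    - [-0.876,-0.016,0,0,0,0,0]
    - [-0.876,-0.016,0,0,0,0,0]
    - [-0.876,-0.016,0,0,0,0,0]
    - [-0.876,-0.016,0,0,0,0,0]
    - [-0.876,-0.016,0,0,0,0,0]
    - [-0.876,-0.016,0,0,0,0,0]
    - [-0.876,-0.016,0,0,0,0,0]

```text
time: 75.88
tool_pos: [608.1, -169.9, 171.4]
tcp_rot: [-179.9, -0.0, 85.3]
ft_force: [0.6, 0.4, 1.2]
finger_gap: -0.2
grip_force: 0.0
```

Call:
apply_moves:
  deltas:
    - [-0.876,-0.016,0,0,0,0,0]
    - [-0.876,-0.016,0,0,0,0,0]
    - [-0.876,-0.016,0,0,0,0,0]
    - [-0.876,-0.016,0,0,0,0,0]
    - [-0.876,-0.016,0,0,0,0,0]
    - [-0.876,-0.016,0,0,0,0,0]
    - [0,0,0,0,0,0,0]
    - [0,0,0,0,0,0,0]

```text
time: 76.88
tool_pos: [592.5, -326.1, 171.3]
tcp_rot: [-179.9, -0.1, 85.3]
ft_force: [-0.2, 0.6, 0.1]
finger_gap: -0.2
grip_force: 0.0
```

Call:
apply_moves:
  deltas:
    - [0,0,0.8,0,0,0,0]
    - [0,0,0.8,0,0,0,0]
    - [0,0,0.4,0,0,0,0]
    - [0,0,0,0,0,0,0]
    - [0,0,0,0,0,0,0]
    - [0,0,0,0,0,0,0]

```text
time: 77.62
tool_pos: [593.3, -326.4, 113.0]
tcp_rot: [179.9, 0.0, 85.3]
ft_force: [0.7, -0.3, 0.5]
finger_gap: 0.4
grip_force: 0.0
```

```bash
python3 plan.py 593,-326,94,85.3;python3 - <<'E'
from h import *
print(unproj('side',378.3,265.5,80),unproj('top',380.5,137.4,80))
E
```

```text
t 77.6 [ 593.3 -326.4  113. ] rpy [179.9   0.   85.3] gap 0.4 F [ 0.7 -0.3  0.5]
to (593.0, -326.0, 94.0, 85.3) | turn [0.01 0.01 0.  ] | shift [ 0.013 -0.01   0.634]
[ 590.01852381 -332.3649575    80.        ] [ 593.15694118 -325.46056458   80.        ]
```

Call:
apply_moves:
  deltas:
    - [0,0,0.3,0,0,0,0]
    - [0.05,0,0.3,0,0,0,0]
    - [0,0,0.1,0,0,0,0]
    - [0,0,0.1,0,0,0,0]
    - [0,0,0,0,0,0,0]
    - [0,0,0,0,0,0,0]

```text
time: 78.38
tool_pos: [592.7, -324.5, 89.9]
tcp_rot: [-180.0, -0.0, 85.3]
ft_force: [-8.9, 4.5, 17.2]
finger_gap: 0.1
grip_force: 8.6
```

Call:
apply_moves:
  deltas:
    - [0,0,0.07,0,0,0,0]
    - [0,0,0,0,0,0,0]
    - [0,0,0,0,0,0,0]
    - [0,0,0,0,0,0,0]

```text
time: 78.88
tool_pos: [592.8, -324.6, 89.7]
tcp_rot: [-180.0, 0.0, 85.3]
ft_force: [-14.2, 7.4, 29.6]
finger_gap: -0.2
grip_force: 14.4
```

```bash
python3 - <<'E'
from h import *
s=snapshot('side');t=snapshot('top')
o=np.hstack([s[220:300,340:420],t[95:175,335:415]]); cv2.imwrite('pics/c9.png',cv2.resize(o,None,fx=5,fy=5,interpolation=cv2.INTER_CUBIC)[:,:,::-1])
E
```

```text
(no output)
```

View pics/c9.png

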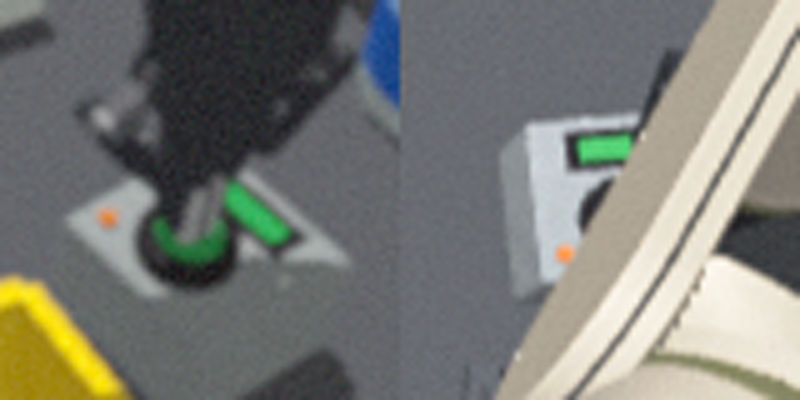

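Call:
apply_moves:
  deltas:
    - [0,0,-0.2,0,0,0,0]
    - [0,0,-0.5,0,0,0,0]
    - [0,0,-0.9,0,0,0,0]
    - [0,0,-0.9,0,0,0,0]
    - [0,0,-0.9,0,0,0,0]
    - [0,0,0,0,0,0,0]
    - [0,0,0,0,0,0,0]
    - [0,0,0,0,0,0,0]

```text
time: 79.97
tool_pos: [591.9, -324.0, 185.5]
tcp_rot: [-179.8, -0.1, 85.3]
ft_force: [-0.0, 0.5, 0.1]
finger_gap: 0.6
grip_force: 0.0
```

```bash
python3 - <<'E'
from h import *
print(sense()['tool_pos'])
s=snapshot('side');t=snapshot('top')
o=np.hstack([s[130:384,230:430],t[90:344,180:380]]); cv2.imwrite('pics/c10.png',cv2.resize(o,None,fx=2,fy=2,interpolation=cv2.INTER_CUBIC)[:,:,::-1])
E
```

```text
[ 591.91804135 -324.00867575  185.50757966]
```

View pics/c10.png

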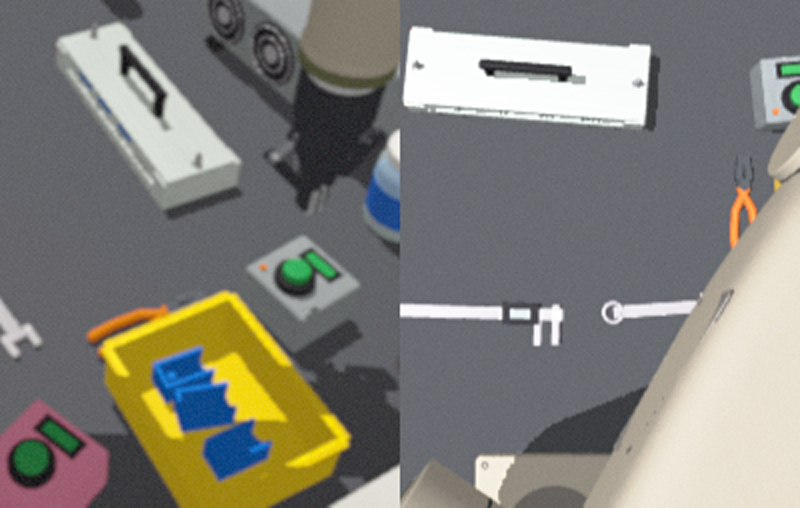

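```bash
python3 -c "from bench import hand_in; print(hand_in())"
```

```text
the job is handed in; nothing more can be done
None
```

The job is handed in at about 80 s of the 192 s allowed, with no score returned: all three short shots are in the regrind bin, the three full housings are seated in nests 1–3, the cover lies flush over both pins, the start button was pressed to its stop and released, and the side cutters were left where they lay.

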